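# Find the perished microscope foot with a pin hardness gauge

## Robot

A 6-joint arm with a two-finger parallel gripper is mounted at the origin on the work surface. World frame = base frame: x ahead of the robot, y to its left, z up, the work surface at z = 0. Lengths are in m, angles in rad, forces in N, time in s.
With the tool pointing down it reaches from about 0.375 to 0.975 m from the base axis. Payload 3.8 kg.
Tool frame: the origin (TCP) lies at the very end of the fingers, on their centre line; the grasp point (between the pads) lies 19 mm behind it (bot.grip_depth is the distance from the TCP to the grasp point, in m); z points along the fingers, y is the direction in which the jaws open and shut (so a half turn about z gives the same grasp; the last joint's range is limited). The gripper opens to 85 mm and grips with 20 to 120 N. Pads are 22 mm wide; open, the fingers measure 114 mm over their backs; the gripper's body (76 mm by 85 mm) begins 54 mm behind the grasp point. The pads swing forward as they close: fully open they stand 13 mm farther back than shut.
Start: joints at [1.31, 0.264, 1.604, -0, 1.274, -0.037], TCP at [0.15, 0.658, 0.231] pointing down, gripper open.
Joint ranges: [-2.63, 2.63], [-0.94, 2.18], [0.31, 2.57], [-1.31, 4.45], [0, 2.66], [-2.55, 2.55]. Speed limits (rad/s): [2.57, 2.57, 3.14, 3.14, 3.14, 3.14].

## Interface

Orientations are given as a rotation vector (axis times angle).
In Python, from workcell import bot, cams, job gives the robot as it stands.
- The arm moves only by the tool apply_moves, never from a script. Its argument "targets" is a list of rows, each an object of numbers: "dx", "dy", "dz": the shift along the tool's x, y, z in units of 30 mm (1.0 is 30 mm); "wx", "wy", "wz": the turn, a rotation vector about the tool's x, y, z in units of 6 degrees (1.0 is 6 degrees); "jaw": the opening, from 0 (shut) to 1 (fully open). In form: [{"dx": .., "dy": .., "dz": .., "wx": .., "wy": .., "wz": .., "jaw": ..}, ...]. A call has 1 to 5 rows; each row shifts and turns the commanded pose from where the row before left it, along the tool's axes as they then stand; what a row does not reach is not made up. A row lasts 1/10 s, in which the tool goes at most 50 mm and 8.59 degrees, less where a joint would pass 70% of its speed; a pose out of reach is approached as far as the arm can. A call is refused whole if a number of a shift passes 1 or a number of a turn 1, either way. A call with a gripper value outside its range is refused whole. The fingers move at their own pace and stop on an object; "newtons" is the grip in N (left out, the last holds). Time passes only in rows, so rows that do not move let the fingers close. It gives the time, the measured TCP pose, the force and the opening at its end, in the units of the state.
- bot.read_state(): the state, without advancing time (a new reading comes with each control period).
- cams.read_camera(name): name is "scene" or "top" or "wrist"; returns a dict with "color" (384x512x3 uint8, red, green, blue), "range_z" (384x512 float32, m along the optical axis (not along the pixel's ray), 0 where there is no reading), "fx", "fy", "cx", "cy" (pixels), "dist_coeffs" ([k1, k2, p1, p2, k3] as OpenCV has them; the pictures are not rectified), "eye" and "rotation" of the camera in the world; the wrist camera has in their place "T_tool_cam" (4x4, takes a point from camera to tool coordinates, whose origin is the TCP and whose axes are the flange's). Camera axes: x right, y down, z forward; pixel columns grow to the right and rows downward; lengths in m; the calibration is good to about 2 mm. A picture is of the moment at which its call begins: read the wrist's pose just before it.
- job.finish_job(): hands the job in, once; it reports no verdict.
The state is a dict: "time": time; "q": joint angles; "joint_vel": joint speeds; "joint_torque": joint torques, N m; "tool_pos": TCP position; "tcp_rot": TCP orientation; "wrist_force": force on the tool from outside, world axes, zero at the start; "torque": the same for the moment, N m; "width": opening from 0.0 (shut) to 1.0 (fully open).
Only numpy, scipy, OpenCV 4.12 (cv2) and the standard library are available. Lean on these libraries where they do the work, as an engineer would, in place of code of your own. Each camera call takes 0.05 s, during which the arm holds its last target.

## Task

One of the three grey vibration-isolator feet has gone soft in its rubber core. First zero-check the blue pin gauge by standing it upright, pin down, on the steel plate and letting go of it so that its pin is pushed fully in; then take it again and press its foot flush and square onto the middle of the feet to see how far the pin sinks, always including the one you reject. Stand the gauge back upright on the steel plate, put the soft foot flat in the red tray, and leave the two firm feet and the other things where they are.

Things in the scene. Friction and masses are not known exactly. Their poses are not given: they have to be found in the camera images.
- gauge_mid (a point): Middle of the pin gauge: loose, 0.5 kg, blue body 44 x 44 x 100 mm on a steel foot 60 (x) x 44 (z) x 14 mm; 114 mm from foot face to top end. Point on its axis, 57 mm from the foot face. y axis: from foot to top end (straight up when it stands, pin down); z: out of a white dial face. It starts lying level on the rest, dial up, top end roughly towards -y.
- gauge_foot (a point): Middle of the gauge's foot face, 57 mm from gauge_mid, where the steel pin (8 mm diameter) sticks out 12 mm when free; same axes as gauge_mid.
- gauge_pin (a joint): How far the sprung pin is pushed in, m: 0 = right out, 0.012 = flush with the foot (0.26 N/mm, 3.4 N at the end, less than the gauge's weight). A red line on both dials rises by as much. With the foot flush on a firm isolator foot it reads 9 to 11 mm (the core gives only 1 to 3 mm); on the soft one 3 to 4 mm (the pin sinks in 8 mm or more).
- rest: Grey block 32 x 100 x 20 mm high (long along its y), fixed, under the lying gauge; origin at the centre of its underside.
- plate_top (a point): Centre of the top of the fixed steel zero plate, 90 x 90 mm, 10 mm high.
- pad_a_mid (a point): Isolator foot A: grey frame 90 (x) x 56 (y) x 36 mm high, rubber base, with a black sprung rubber core 28 x 28 mm flush in the middle of its top; loose, about 0.27 kg. Point at its centre, 18 mm above its underside; z up. The three look alike, may stand in any of three places, and just one is soft.
- pad_b_mid (a point): Isolator foot B, like A.
- pad_c_mid (a point): Isolator foot C, like A.
- tray_in (a point): Centre of the inner floor of the fixed red reject tray, 140 x 140 mm outside, 20 mm high, walls 5 mm, floor 5 mm above the bench; axes along its sides.
- bottle_mid (a point): Amber bottle, bystander, 46 mm diameter, 100 mm high, standing; point on its axis 33 mm up.
- objective_mid (a point): Silver microscope objective, bystander, 48 mm diameter, 62 mm high, standing; point on its axis 33 mm up.
- condenser_mid (a point): Black condenser lens unit, bystander, 64 mm diameter, 66 mm high, standing; point on its axis 33 mm up.
Not all that is in view belongs to the job. What is shaped like the part that bears pad_b_mid but green is not meant.

How it is judged:
On the way, in this order (a step that is already met when the one before it is completed fails the run):
1. the gauge stands upright on the steel plate, let go, its pin fully in (angle between gauge_mid's own y axis and vertical below 0.08 rad and horizontal distance between gauge_foot and plate_top below 0.035 m and distance between gauge_foot and plate_top below 0.036 m and value of joint gauge_pin above 0.0105 m and contact force between the fingers and gauge below 0.05 N), for 0.2 s.
2. the gauge is pressed flush and square onto the middle of the soft foot, its pin sinking into the core (z of gauge_foot in the frame of pad_b_mid between 0.015 and 0.0205 m and horizontal distance between gauge_foot and pad_b_mid below 0.01 m and angle between the y axis of gauge_mid and the z axis of pad_b_mid, either way round below 0.08 rad and value of joint gauge_pin between 0.0015 and 0.007 m), for 0.2 s.
At the end, for the whole second after the job is handed in: The soft foot (the one into which the pin sinks 8 mm or more) lies flat (within 0.06 rad) on the floor of the red tray, wholly inside it; the gauge stands upright (within 0.08 rad) on the steel plate, foot centre within 35 mm of the plate's centre, its pin fully in; both are released and at rest (angle between gauge_mid's own y axis and vertical below 0.08 rad and horizontal distance between gauge_foot and plate_top below 0.035 m and distance between gauge_foot and plate_top below 0.036 m and value of joint gauge_pin above 0.0105 m and angle between pad_b_mid's own z axis and vertical below 0.06 rad and z of pad_b_mid in the frame of tray_in between 0.014 and 0.021 m and x of pad_b_mid in the frame of tray_in between -0.045 and 0.045 m and y of pad_b_mid in the frame of tray_in between -0.045 and 0.045 m and linear speed of each of pad_b, gauge below 0.02 m/s and contact force between the fingers and anything else below 0.05 N); the robot touches nothing.
It fails at once if a firm foot moved more than 30 mm (distance of any of pad_a_mid, pad_c_mid from where it was at the start of the episode above 0.03 m).
It fails at once if a bystander moved more than 30 mm or knocked over (distance of any of bottle_mid, objective_mid, condenser_mid from where it was at the start of the episode above 0.03 m or angle between any of bottle_mid, objective_mid, condenser_mid's own z axis and vertical above 0.5 rad).
It also fails if it takes over 72 s, if anything falls off the work surface, if the arm or the gripper's body presses on something with over 40 N, if the wrist force passes 120 N, or if a joint passes its speed limit or range.

## Working session

There is one attempt and no reset: what is moved stays moved. The work goes in short steps, Python scripts to look and compute and a tool call to move; the robot and the scene stay as the last step left them, time stands still between calls to the robot, and variables do not carry over. Pictures are saved under pics/ and viewed, and the job is handed in when it is done.

Besides the shell and the picture viewer there is one more tool, called after "Request:" as name([rows], argument=value, ...), one row to a line, values as JSON. apply_moves: Moves the arm, as the interface text tells. Its arguments: {"type":"object","properties":{"targets":{"type":"array"},"newtons":{"type":"number"}},"required":["targets"]}

```bash
ls; mkdir -p pics; cat > h.py <<'E'
import numpy as np, cv2, pickle
from scipy.spatial.transform import Rotation as R
from workcell import bot,cams,job
def snap(n,save=None):
    s=bot.read_state(); c=cams.read_camera(n)
    if n=='wrist':
        T=np.eye(4);T[:3,:3]=R.from_rotvec(s['tcp_rot']).as_matrix();T[:3,3]=s['tool_pos']
        M=T@np.array(c['T_tool_cam']); c['eye']=M[:3,3]; c['rotation']=M[:3,:3]
    if save:
        cv2.imwrite('pics/'+save+'.png',c['color'][:,:,::-1]); pickle.dump(c,open('pics/'+save+'.pkl','wb'))
    return c
def K(c): return np.array([[c['fx'],0,c['cx']],[0,c['fy'],c['cy']],[0,0,1.]])
def rays(c,uv):
    p=cv2.undistortPoints(np.array(uv,float).reshape(-1,1,2),K(c),np.array(c['dist_coeffs'],float)).reshape(-1,2)
    return np.c_[p,np.ones(len(p))]
def onplane(c,uv,z):
    d=rays(c,uv)@np.array(c['rotation']).T; e=np.array(c['eye'])
    return e+d*((z-e[2])/d[:,2])[:,None]
def cloud(c):
    h,w=c['range_z'].shape; u,v=np.meshgrid(np.arange(w),np.arange(h))
    r=rays(c,np.c_[u.ravel(),v.ravel()])*c['range_z'].ravel()[:,None]
    return (r@np.array(c['rotation']).T+np.array(c['eye'])).reshape(h,w,3)
def load(n): return pickle.load(open('pics/'+n+'.pkl','rb'))
E
python3 - <<'E'
from h import *
for n in ['scene','top','wrist']:
    c=snap(n,n+'0'); print(n,c['eye'],c['fx'])
s=bot.read_state();print(s)
E
```

```text
pics
scene [1.15279036 0.25784679 0.62156248] 347.75459786308573
top [ 0.40407333 -0.08302798  1.03786658] 365.1377305860758
wrist [0.08273185 0.67200892 0.37304155] 301.207211228801
{'time': 0.15, 'q': array([ 1.31007266e+00,  2.64569220e-01,  1.60509389e+00, -3.56894388e-06,
        1.27367915e+00, -3.68870801e-02]), 'joint_vel': array([ 1.22994694e-03, -2.94356672e-03, -3.49035587e-03,  2.85825909e-05,
        1.02764209e-03,  7.23841450e-04]), 'joint_torque': array([ 2.15323698e-04, -5.15905130e+01, -3.67962456e+01, -3.13493874e-04,
        7.94067542e-03,  1.82675439e-05]), 'tool_pos': array([0.14967723, 0.65760579, 0.23023721]), 'tcp_rot': array([-3.50837778e-01, -3.12168245e+00,  2.71848064e-03]), 'wrist_force': array([ 0.73431509, -0.21705295,  0.28048834]), 'torque': array([-0.00497123,  0.03627493,  0.01692635]), 'width': 1.0000774081510864}
```

View pics/top0.png

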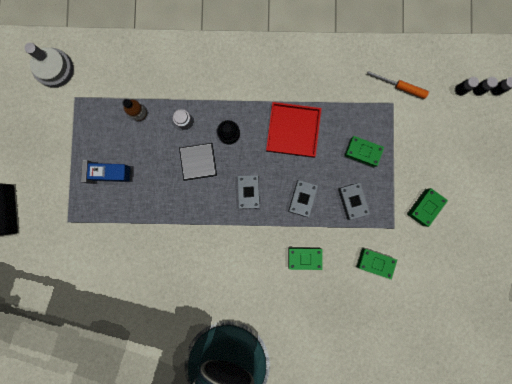

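View pics/scene0.png

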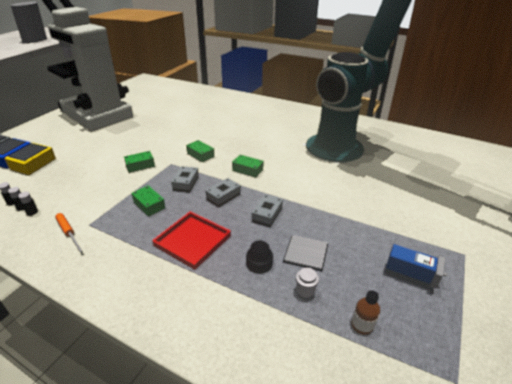

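View pics/wrist0.png

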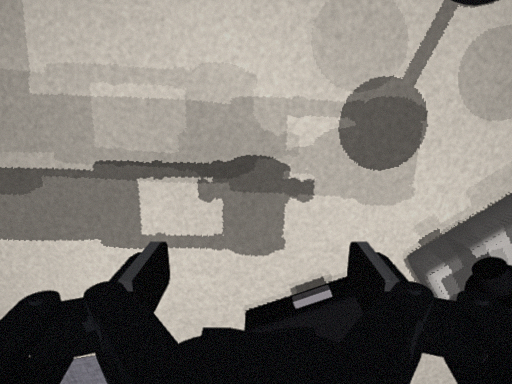

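Top view: the blue gauge is at (106,172) with its foot to the left. The plate is at (198,161), the tray at (293,130), and the grey feet at (248,192), (303,198) and (353,201). Bystanders are the bottle (134,108), objective (181,119) and condenser (228,131). Green decoys are at (365,151), (428,207), (305,259) and (377,263), and I won't use them.

```bash
cat > m.py <<'E'
from h import *
c=load('top0');P=cloud(c);im=c['color'].astype(int);hsv=cv2.cvtColor(c['color'],cv2.COLOR_RGB2HSV)
def rect(mask,z,name):
    n,l,st,ce=cv2.connectedComponentsWithStats(mask.astype(np.uint8))
    for i in range(1,n):
        if st[i,4]<60: continue
        cs,_=cv2.findContours((l==i).astype(np.uint8),0,cv2.CHAIN_APPROX_NONE)
        b=cv2.boxPoints(cv2.minAreaRect(cs[0])); 
        w=onplane(c,b,z); ctr=w.mean(0)
        e1=w[1]-w[0];e2=w[2]-w[1]
        zz=P[l==i][:,2]
        print(name,st[i,:4],ctr.round(4),'L',np.linalg.norm(e1).round(3),np.linalg.norm(e2).round(3),'ang',np.degrees(np.arctan2(e1[1],e1[0])).round(1),'z',np.percentile(zz,[10,50,90]).round(3))
H,S,V=hsv[...,0],hsv[...,1],hsv[...,2]
roi=np.zeros(H.shape,bool);roi[95:230,65:398]=1
rect(roi&(S>150)&(H>105)&(H<130),.04,'blue')
rect(roi&(S>150)&((H<6)|(H>174)),.02,'red')
hp=P[...,2]
rect(roi&(hp>.025)&(hp<.05)&(S<80),.036,'hi')
rect(roi&(S<40)&(V>140)&(hp<.03),.01,'plate')
rect(roi&(hp>.06),.066,'tall')
E
python3 m.py; python3 - <<'E'
import cv2
i=cv2.imread('pics/top0.png')[95:230,65:398]
cv2.imwrite('pics/crop.png',cv2.resize(i,None,fx=2.4,fy=2.4,interpolation=cv2.INTER_CUBIC))
E
```

```text
Traceback (most recent call last):
  File "m.py", line 2, in <module>
    c=load('top0');P=cloud(c);im=c['color'].astype(int);hsv=cv2.cvtColor(c['color'],cv2.COLOR_RGB2HSV)
                     ~~~~~^^^
  File "h.py", line 22, in cloud
    return (r@np.array(c['rotation']).T+np.array(c['eye'])).reshape(h,w,3)
            ~~~~~~~~~~~~~~~~~~~~~~~~~~~^~~~~~~~~~~~~~~~~~~
ValueError: operands could not be broadcast together with shapes (196608,) (3,)
```

View pics/crop.png

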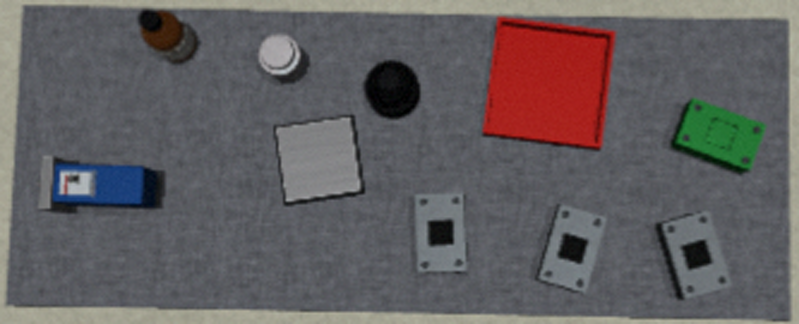

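```bash
sed -i "s/    if save:/    else: c['rotation']=R.from_rotvec(c['rotation']).as_matrix() if np.size(c['rotation'])==3 else np.array(c['rotation'])\n    if save:/" h.py
sed -i "s/^def load.*/def load(n):\n    c=pickle.load(open('pics\/'+n+'.pkl','rb'))\n    if np.size(c['rotation'])==3: c['rotation']=R.from_rotvec(c['rotation']).as_matrix()\n    return c/" h.py
python3 -c "
from h import *
print(load('top0')['rotation'],load('wrist0')['T_tool_cam'])"; python3 m.py
```

```text
[[ 0.01816678 -0.99699068  0.07536276]
 [-0.99982909 -0.01785645  0.00478966]
 [-0.00342953 -0.07543689 -0.99714468]] [[-2.06309495e-04 -9.64079217e-01 -2.65614798e-01  6.84460463e-02]
 [ 9.99999694e-01  1.46827207e-06 -7.82053427e-04 -1.00976093e-03]
 [ 7.54351450e-04 -2.65614878e-01  9.64078922e-01 -1.42982250e-01]
 [ 0.00000000e+00  0.00000000e+00  0.00000000e+00  1.00000000e+00]]
blue [ 87 163  43  18] [0.5215 0.3356 0.04  ] L 0.114 0.047 ang -88.9 z [0.051 0.064 0.066]
red [266 102  55  55] [ 0.654  -0.1725  0.02  ] L 0.142 0.141 ang -6.1 z [0.003 0.006 0.019]
hi [131 105  14  15] [0.6854 0.2586 0.036 ] L 0.044 0.024 ang -37.3 z [0.028 0.038 0.047]
hi [217 120  22  23] [0.6415 0.0116 0.036 ] L 0.059 0.062 ang -89.0 z [0.029 0.032 0.035]
hi [238 175  21  34] [ 0.4738 -0.0489  0.036 ] L 0.055 0.091 ang -89.0 z [0.034 0.036 0.039]
hi [289 180  29  37] [ 0.4581 -0.1998  0.036 ] L 0.09 0.057 ang -15.2 z [0.034 0.036 0.038]
hi [340 183  30  37] [ 0.4535 -0.3408  0.036 ] L 0.061 0.091 ang -71.6 z [0.033 0.036 0.038]
plate [ 65  95 333 135] [0.5605 0.0013 0.01  ] L 0.381 0.948 ang 3.2 z [-0.002  0.     0.003]
tall [122  98  19  18] [0.6964 0.2712 0.066 ] L 0.048 0.047 ang -88.7 z [0.063 0.075 0.101]
tall [174 111  13  13] [0.6703 0.1381 0.066 ] L 0.032 0.033 ang -88.9 z [0.061 0.062 0.064]
tall [219 120  16  16] [0.6411 0.0116 0.066 ] L 0.035 0.035 ang -43.3 z [0.061 0.064 0.068]
tall [ 81 160  45  22] [0.5209 0.3381 0.066 ] L 0.117 0.057 ang -88.9 z [0.062 0.064 0.067]
```

```bash
cat >> h.py <<'E'
def pose():
    s=bot.read_state(); return np.array(s['tool_pos']),R.from_rotvec(s['tcp_rot'])
def rot(th,yaw=0):
    "tool y=+X world (tool x=+Y) when tool down; th = tilt about tool y deg; yaw about world z deg"
    base=R.from_matrix(np.array([[0,1,0],[1,0,0],[0,0,-1.]]))
    return R.from_euler('z',yaw,degrees=True)*base*R.from_euler('y',th,degrees=True)
def plan(p=None,Rt=None):
    p0,R0=pose(); s=bot.read_state()
    if Rt is None: Rt=R0
    w=np.degrees((R0.inv()*Rt).as_rotvec())/6; n=int(np.ceil(np.abs(w).max()-.02))
    print('t',round(s['time'],2),'pos',p0.round(4),'width',round(s['width'],3),'F',np.round(s['wrist_force'],2),'q',np.round(s['q'],2))
    print('rot total(6deg units)',w.round(3),'rows',n)
    if p is not None:
        for nm,Q in(('d before rot',R0),('d after rot',Rt)):
            d=Q.inv().apply(np.array(p)-p0)/.03; print(nm,d.round(3),'rows',int(np.ceil(np.abs(d).max())))
E
python3 -c "
from h import *
plan([.521,.330,.26],rot(0))"
```

```text
t 0.15 pos [0.1497 0.6576 0.2302] width 1.0 F [ 0.73 -0.22  0.28] q [ 1.31  0.26  1.61 -0.    1.27 -0.04]
rot total(6deg units) [-1.4000e-02  1.1000e-02  1.2863e+01] rows 13
d before rot [-14.493  -7.902  -0.979] rows 15
d after rot [-10.92   12.377  -0.992] rows 13
```

Request:
apply_moves([
  {"dx": -1,"dy": -0.6,"dz": -0.2},
  {"dx": -1,"dy": -0.6,"dz": -0.2},
  {"dx": -1,"dy": -0.6,"dz": -0.2},
  {"dx": -1,"dy": -0.6,"dz": -0.2},
  {"dx": -1,"dy": -0.6,"dz": -0.2},
], newtons=40)

```text
invalid input at $.targets[0]: expected keys dx, dy, dz, wx, wy, wz, jaw
```

Request:
apply_moves([
  {"dx": -1,"dy": -0.6},
  {"dx": -1,"dy": -0.6},
  {"dx": -1,"dy": -0.6},
  {"dx": -1,"dy": -0.6},
  {"dx": -1,"dy": -0.6},
])

```text
invalid input at $.targets[0]: expected keys dx, dy, dz, wx, wy, wz, jaw
```

Request:
apply_moves([
  {"dx": -1,"dy": -0.5},
  {"dx": -1,"dy": -0.5},
  {"dx": -1,"dy": -0.5},
  {"dx": -1,"dy": -0.4},
  {"dx": -0.5,"wz": 1},
])

```text
invalid input at $.targets[0]: expected keys dx, dy, dz, wx, wy, wz, jaw
```

Request:
apply_moves([
  {"wz": 1},
  {"wz": 1},
  {"wz": 1},
  {"wz": 1},
  {"wz": 1},
])

```text
invalid input at $.targets[0]: expected keys dx, dy, dz, wx, wy, wz, jaw
```

Request:
apply_moves([
  {"wz": 1},
  {"wz": 1},
  {"wz": 1},
  {"wz": 1},
  {"wz": 1},
])

```text
invalid input at $.targets[0]: expected keys dx, dy, dz, wx, wy, wz, jaw
```

Request:
apply_moves([
  {"wz": 1},
  {"wz": 0.86},
  {},
  {},
])

```text
invalid input at $.targets[0]: expected keys dx, dy, dz, wx, wy, wz, jaw
```

```bash
python3 -c "
from h import *
snap('wrist','w1')
plan([.521,.330,.26],rot(0))"
```

```text
t 0.2 pos [0.1497 0.6577 0.2304] width 1.001 F [0.22 0.12 0.57] q [ 1.31  0.26  1.6   0.    1.27 -0.04]
rot total(6deg units) [-1.2000e-02  9.0000e-03  1.2863e+01] rows 13
d before rot [-14.493  -7.907  -0.975] rows 15
d after rot [-10.925  12.377  -0.986] rows 13
```

View pics/w1.png

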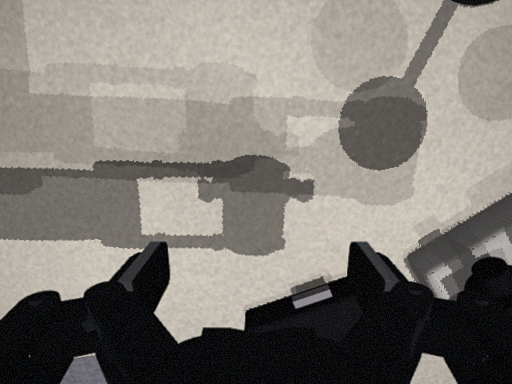

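The calls were refused because every row needs all the keys. The arm has not moved.

Request:
apply_moves([
  {"dx": -1,"dy": -0.6,"dz": -0.2,"wx": 0,"wy": 0,"wz": 0,"jaw": 1},
  {"dx": -1,"dy": -0.6,"dz": -0.2,"wx": 0,"wy": 0,"wz": 0,"jaw": 1},
  {"dx": -1,"dy": -0.6,"dz": -0.2,"wx": 0,"wy": 0,"wz": 0,"jaw": 1},
  {"dx": -1,"dy": -0.6,"dz": -0.2,"wx": 0,"wy": 0,"wz": 0,"jaw": 1},
  {"dx": -1,"dy": -0.6,"dz": -0.2,"wx": 0,"wy": 0,"wz": 0,"jaw": 1},
], newtons=40)

```text
time: 0.7
tool_pos: [0.2768, 0.536, 0.2613]
tcp_rot: [-0.35, -3.122, 0.001]
wrist_force: [0.0, 0.9, 0.9]
width: 0.999
```

Request:
apply_moves([
  {"dx": -1,"dy": -0.6,"dz": 0,"wx": 0,"wy": 0,"wz": 0,"jaw": 1},
  {"dx": -1,"dy": -0.6,"dz": 0,"wx": 0,"wy": 0,"wz": 0,"jaw": 1},
  {"dx": -1,"dy": -0.6,"dz": 0,"wx": 0,"wy": 0,"wz": 0,"jaw": 1},
  {"dx": -1,"dy": -0.6,"dz": 0,"wx": 0,"wy": 0,"wz": 0,"jaw": 1},
  {"dx": -1,"dy": -0.5,"dz": 0,"wx": 0,"wy": 0,"wz": 0,"jaw": 1},
])

```text
time: 1.2
tool_pos: [0.4038, 0.4176, 0.2612]
tcp_rot: [-0.351, -3.122, 0.0]
wrist_force: [0.1, 0.8, -1.1]
width: 0.999
```

Request:
apply_moves([
  {"dx": -1,"dy": -0.5,"dz": 0,"wx": 0,"wy": 0,"wz": 0,"jaw": 1},
  {"dx": -1,"dy": -0.5,"dz": 0,"wx": 0,"wy": 0,"wz": 0,"jaw": 1},
  {"dx": -1,"dy": -0.5,"dz": 0,"wx": 0,"wy": 0,"wz": 0,"jaw": 1},
  {"dx": -1,"dy": -0.5,"dz": 0,"wx": 0,"wy": 0,"wz": 0,"jaw": 1},
  {"dx": -0.5,"dy": 0,"dz": 0,"wx": 0,"wy": 0,"wz": 0.9,"jaw": 1},
])

```text
time: 1.7
tool_pos: [0.5231, 0.328, 0.261]
tcp_rot: [0.504, 3.1, -0.002]
wrist_force: [-0.2, -0.0, 1.2]
width: 1.0
```

Request:
apply_moves([
  {"dx": 0,"dy": 0,"dz": 0,"wx": 0,"wy": 0,"wz": 1,"jaw": 1},
  {"dx": 0,"dy": 0,"dz": 0,"wx": 0,"wy": 0,"wz": 1,"jaw": 1},
  {"dx": 0,"dy": 0,"dz": 0,"wx": 0,"wy": 0,"wz": 1,"jaw": 1},
  {"dx": 0,"dy": 0,"dz": 0,"wx": 0,"wy": 0,"wz": 1,"jaw": 1},
  {"dx": 0,"dy": 0,"dz": 0,"wx": 0,"wy": 0,"wz": 1,"jaw": 1},
])

```text
time: 2.2
tool_pos: [0.5212, 0.3304, 0.2609]
tcp_rot: [-1.29, -2.864, 0.001]
wrist_force: [-0.1, -1.0, -0.3]
width: 0.999
```

Request:
apply_moves([
  {"dx": 0,"dy": 0,"dz": 0,"wx": 0,"wy": 0,"wz": 1,"jaw": 1},
  {"dx": 0,"dy": 0,"dz": 0,"wx": 0,"wy": 0,"wz": 1,"jaw": 1},
  {"dx": 0,"dy": 0,"dz": 0,"wx": 0,"wy": 0,"wz": 1,"jaw": 1},
  {"dx": 0,"dy": 0,"dz": 0,"wx": 0,"wy": 0,"wz": 1,"jaw": 1},
  {"dx": 0,"dy": 0,"dz": 0,"wx": 0,"wy": 0,"wz": 1,"jaw": 1},
])

```text
time: 2.7
tool_pos: [0.5212, 0.3304, 0.261]
tcp_rot: [-1.987, -2.433, 0.001]
wrist_force: [0.3, 0.2, 0.1]
width: 1.004
```

Request:
apply_moves([
  {"dx": 0,"dy": 0,"dz": 0,"wx": 0,"wy": 0,"wz": 1,"jaw": 1},
  {"dx": 0,"dy": 0,"dz": 0,"wx": 0,"wy": 0,"wz": 0.96,"jaw": 1},
  {"dx": 0,"dy": 0,"dz": 0,"wx": 0,"wy": 0,"wz": 0,"jaw": 1},
  {"dx": 0,"dy": 0,"dz": 0,"wx": 0,"wy": 0,"wz": 0,"jaw": 1},
])

```text
time: 3.1
tool_pos: [0.5212, 0.3305, 0.2611]
tcp_rot: [-2.218, -2.224, 0.0]
wrist_force: [0.9, 0.4, -0.3]
width: 0.995
```

```bash
python3 -c "
from h import *
snap('wrist','w2')
plan([.521,.330,.26],rot(0))"
```

```text
t 3.15 pos [0.5213 0.3305 0.2611] width 0.999 F [ 0.01 -0.42  0.23] q [ 0.52  0.14  1.7  -0.    1.31  0.52]
rot total(6deg units) [-0.002  0.002  0.023] rows 1
d before rot [-0.016 -0.009  0.037] rows 1
d after rot [-0.016 -0.009  0.037] rows 1
```

View pics/w2.png

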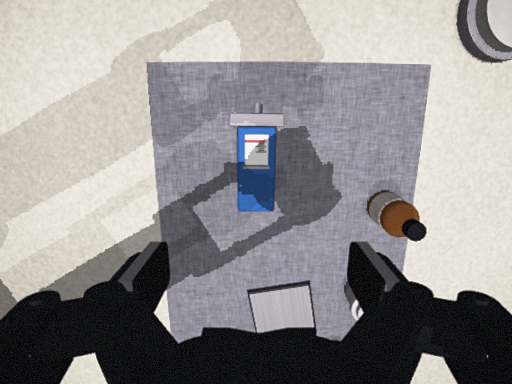

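The wrist view shows the gauge at (256,165) with its foot at (257,119) and its pin pointing to +y. The dial faces up, and the red line at row 141 is near the foot.

```bash
python3 - <<'E'
from h import *
c=load('w2');P=cloud(c);hsv=cv2.cvtColor(c['color'],cv2.COLOR_RGB2HSV);h,s,v=[hsv[...,i] for i in range(3)]
m=((s>120)&(h>100)&(h<130)&(v>40)).astype(np.uint8)
m[240:]=0
m=cv2.morphologyEx(m,cv2.MORPH_CLOSE,np.ones((25,25)))
cs,_=cv2.findContours(m,0,2);k=max(cs,key=cv2.contourArea)
r=cv2.minAreaRect(k);b=cv2.boxPoints(r);w=onplane(c,b,.064);print(b.round(0).tolist(),w.round(4),w.mean(0))
print(np.median(P[160:200,245:268,2]))
# foot: height>.05 near rows 112-126
q=P[112:127,225:290].reshape(-1,3);q=q[q[:,2]>.035];print(q.min(0),q.max(0),len(q))
# rest search: heights .012-.03
ys,xs=np.where((P[...,2]>.012)&(P[...,2]<.03));sel=(ys<235)&(ys>60)&(xs>200)&(xs<320);print(P[ys[sel],xs[sel]].round(3)[:10],sel.sum())
E
```

```text
[[237.0, 126.0], [275.0, 126.0], [275.0, 210.0], [237.0, 210.0]] [[0.4961 0.3822 0.064 ]
 [0.5381 0.3823 0.064 ]
 [0.5397 0.2847 0.064 ]
 [0.4946 0.2846 0.064 ]] [0.51711755 0.33345071 0.064     ]
0.0646510236891848
[0.48831773 0.3820373  0.0437287 ] [0.54789087 0.39723182 0.40405464] 757
[] 0
```

Request:
apply_moves([
  {"dx": 0,"dy": 0,"dz": 0,"wx": 0,"wy": 1,"wz": 0,"jaw": 1},
  {"dx": 0,"dy": 0,"dz": 0,"wx": 0,"wy": 1,"wz": 0,"jaw": 1},
  {"dx": 0,"dy": 0,"dz": 0,"wx": 0,"wy": 1,"wz": 0,"jaw": 1},
  {"dx": 0,"dy": 0,"dz": 0,"wx": 0,"wy": 1,"wz": 0,"jaw": 1},
  {"dx": 0,"dy": 0,"dz": 0,"wx": 0,"wy": 1,"wz": 0,"jaw": 1},
])

```text
time: 3.65
tool_pos: [0.5218, 0.3305, 0.2623]
tcp_rot: [-1.923, -1.927, -0.523]
wrist_force: [0.7, -0.4, -0.2]
width: 1.0
```

```bash
python3 -c "
from h import *
plan([.517,.2905,.116],rot(30));print(rot(30).as_matrix())"
```

```text
t 3.65 pos [0.5218 0.3305 0.2623] width 1.0 F [ 0.7  -0.45 -0.16] q [0.24 0.03 1.9  0.57 1.14 0.02]
rot total(6deg units) [ 0.019 -0.041  0.027] rows 1
d before rot [-3.607 -0.176  3.54 ] rows 4
d after rot [-3.592 -0.159  3.556] rows 4
[[ 0.         1.         0.       ]
 [ 0.8660254  0.         0.5      ]
 [ 0.5        0.        -0.8660254]]
```

Request:
apply_moves([
  {"dx": -0.9,"dy": -0.16,"dz": 0.9,"wx": 0,"wy": 0,"wz": 0,"jaw": 1},
  {"dx": -0.9,"dy": 0,"dz": 0.9,"wx": 0,"wy": 0,"wz": 0,"jaw": 1},
  {"dx": -0.9,"dy": 0,"dz": 0.9,"wx": 0,"wy": 0,"wz": 0,"jaw": 1},
  {"dx": -0.9,"dy": 0,"dz": 0.8,"wx": 0,"wy": 0,"wz": 0,"jaw": 1},
  {"dx": 0,"dy": 0,"dz": 0,"wx": 0,"wy": 0,"wz": 0,"jaw": 1},
])

```text
time: 4.15
tool_pos: [0.5123, 0.2875, 0.1107]
tcp_rot: [-1.927, -1.923, -0.503]
wrist_force: [-1.1, 0.4, 0.1]
width: 1.003
```

```bash
python3 -c "
from h import *
snap('wrist','w3')
plan([.517,.3405,.0295],rot(30))"
```

```text
t 4.2 pos [0.5144 0.2888 0.1139] width 0.994 F [-0.06  0.95  0.19] q [ 0.17  0.15  2.07  0.65  0.94 -0.22]
rot total(6deg units) [-0.049  0.009 -0.026] rows 1
d before rot [0.091 0.103 3.297] rows 4
d after rot [0.087 0.086 3.297] rows 4
```

View pics/w3.png

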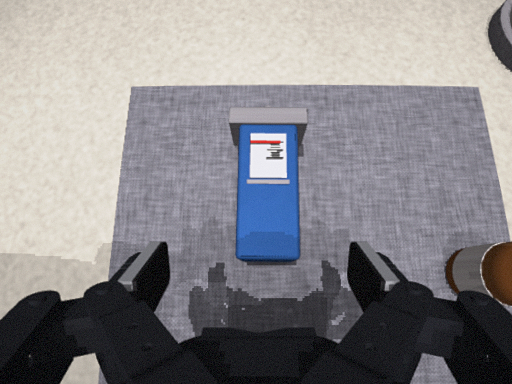

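The gauge lies square between the open jaws, centred at column 268 against jaw tips at 155 and 365. Next I descend and grip.

Request:
apply_moves([
  {"dx": 0.09,"dy": 0.1,"dz": 0.9,"wx": 0,"wy": 0,"wz": 0,"jaw": 1},
  {"dx": 0,"dy": 0,"dz": 0.9,"wx": 0,"wy": 0,"wz": 0,"jaw": 1},
  {"dx": 0,"dy": 0,"dz": 0.9,"wx": 0,"wy": 0,"wz": 0,"jaw": 1},
  {"dx": 0,"dy": 0,"dz": 0.6,"wx": 0,"wy": 0,"wz": 0,"jaw": 1},
  {"dx": 0,"dy": 0,"dz": 0,"wx": 0,"wy": 0,"wz": 0,"jaw": 1},
])

```text
time: 4.7
tool_pos: [0.5188, 0.3427, 0.0315]
tcp_rot: [-1.924, -1.928, -0.514]
wrist_force: [-0.5, 0.4, -0.7]
width: 1.002
```

```bash
python3 -c "
from h import *
snap('wrist','w4')
plan([.517,.3405,.0295],rot(30))"
```

```text
t 4.75 pos [0.5196 0.3423 0.0325] width 1.001 F [-0.63  0.11 -0.38] q [ 0.27  0.3   2.07  0.76  0.78 -0.29]
rot total(6deg units) [-0.009 -0.004  0.015] rows 0
d before rot [-0.102 -0.087  0.057] rows 1
d after rot [-0.102 -0.087  0.057] rows 1
```

View pics/w4.png

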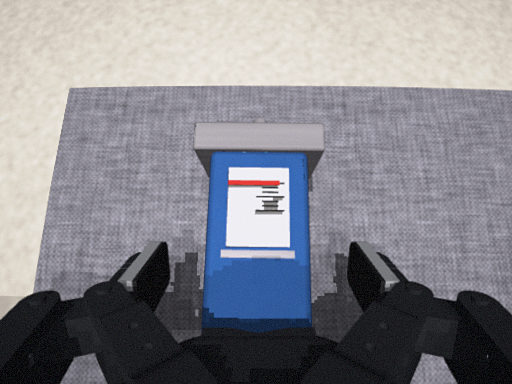

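Request:
apply_moves([
  {"dx": -0.1,"dy": 0,"dz": 0.05,"wx": 0,"wy": 0,"wz": 0,"jaw": 0},
  {"dx": 0,"dy": 0,"dz": 0,"wx": 0,"wy": 0,"wz": 0,"jaw": 0},
  {"dx": 0,"dy": 0,"dz": 0,"wx": 0,"wy": 0,"wz": 0,"jaw": 0},
  {"dx": 0,"dy": 0,"dz": 0,"wx": 0,"wy": 0,"wz": 0,"jaw": 0},
  {"dx": 0,"dy": 0,"dz": 0,"wx": 0,"wy": 0,"wz": 0,"jaw": 0},
], newtons=60)

```text
time: 5.25
tool_pos: [0.5202, 0.3392, 0.0304]
tcp_rot: [-1.926, -1.927, -0.518]
wrist_force: [-2.7, -4.1, 6.0]
width: 0.511
```

Request:
apply_moves([
  {"dx": 0.1,"dy": 0,"dz": -0.2,"wx": 0,"wy": 0,"wz": 0,"jaw": 0},
  {"dx": 0.4,"dy": 0,"dz": -0.7,"wx": 0,"wy": 0,"wz": 0,"jaw": 0},
  {"dx": 0.5,"dy": 0,"dz": -0.9,"wx": 0,"wy": 0,"wz": 0,"jaw": 0},
  {"dx": 0.5,"dy": 0,"dz": -0.9,"wx": 0,"wy": 0,"wz": 0,"jaw": 0},
  {"dx": 0.5,"dy": 0,"dz": -0.9,"wx": 0,"wy": 0,"wz": 0,"jaw": 0},
])

```text
time: 5.75
tool_pos: [0.5184, 0.3366, 0.1525]
tcp_rot: [-1.928, -1.927, -0.512]
wrist_force: [0.5, -0.1, -4.9]
width: 0.51
```

Request:
apply_moves([
  {"dx": 0.5,"dy": 0,"dz": -0.9,"wx": 0,"wy": 0,"wz": 0,"jaw": 0},
  {"dx": 0.5,"dy": 0,"dz": -0.9,"wx": 0,"wy": 0,"wz": 0,"jaw": 0},
  {"dx": 0,"dy": 0,"dz": 0,"wx": 0,"wy": -1,"wz": 0,"jaw": 0},
  {"dx": 0,"dy": 0,"dz": 0,"wx": 0,"wy": -1,"wz": 0,"jaw": 0},
  {"dx": 0,"dy": 0,"dz": 0,"wx": 0,"wy": -1,"wz": 0,"jaw": 0},
])

```text
time: 6.25
tool_pos: [0.5192, 0.3351, 0.2145]
tcp_rot: [-2.116, -2.113, -0.217]
wrist_force: [-1.6, 0.2, -5.5]
width: 0.505
```

```bash
python3 -c "
from h import *
snap('wrist','w5')
plan([.56,.1,.2],rot(-60))"
```

```text
t 6.3 pos [0.5195 0.3378 0.2154] width 0.508 F [ 0.5   3.2  -2.98] q [0.43 0.11 1.83 0.2  1.12 0.35]
rot total(6deg units) [ 1.6000e-02 -1.1939e+01 -1.0000e-03] rows 12
d before rot [-7.869  1.345 -1.094] rows 8
d after rot [-3.52   1.35   7.122] rows 8
```

View pics/w5.png

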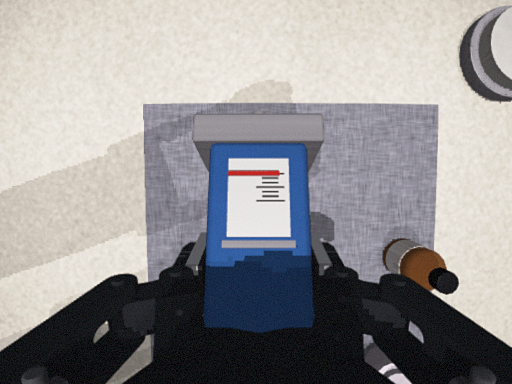

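The gauge is held: width 0.51 is about 43 mm, and the extra load is about 5 N. Now I rotate it upright.

Request:
apply_moves([
  {"dx": 0,"dy": 0,"dz": 0,"wx": 0,"wy": -1,"wz": 0,"jaw": 0},
  {"dx": 0,"dy": 0,"dz": 0,"wx": 0,"wy": -1,"wz": 0,"jaw": 0},
  {"dx": 0,"dy": 0,"dz": 0,"wx": 0,"wy": -1,"wz": 0,"jaw": 0},
  {"dx": 0,"dy": 0,"dz": 0,"wx": 0,"wy": -1,"wz": 0,"jaw": 0},
  {"dx": 0,"dy": 0,"dz": 0,"wx": 0,"wy": -1,"wz": 0,"jaw": 0},
])

```text
time: 6.8
tool_pos: [0.5189, 0.3363, 0.2138]
tcp_rot: [2.051, 2.052, -0.329]
wrist_force: [-0.4, -0.8, -5.7]
width: 0.513
```

Request:
apply_moves([
  {"dx": 0,"dy": 0,"dz": 0,"wx": 0,"wy": -1,"wz": 0,"jaw": 0},
  {"dx": 0,"dy": 0,"dz": 0,"wx": 0,"wy": -1,"wz": 0,"jaw": 0},
  {"dx": 0,"dy": 0,"dz": 0,"wx": 0,"wy": -1,"wz": 0,"jaw": 0},
  {"dx": 0,"dy": 0,"dz": 0,"wx": 0,"wy": -1,"wz": 0,"jaw": 0},
  {"dx": 0,"dy": 0,"dz": 0,"wx": 0,"wy": -1,"wz": 0,"jaw": 0},
])

```text
time: 7.3
tool_pos: [0.519, 0.3368, 0.2129]
tcp_rot: [1.724, 1.727, -0.772]
wrist_force: [0.6, 0.4, -5.1]
width: 0.509
```

Request:
apply_moves([
  {"dx": 0,"dy": 0,"dz": 0,"wx": 0,"wy": -1,"wz": 0,"jaw": 0},
  {"dx": 0,"dy": 0,"dz": 0,"wx": 0,"wy": -1,"wz": 0,"jaw": 0},
  {"dx": 0,"dy": 0,"dz": 0,"wx": 0,"wy": 0,"wz": 0,"jaw": 0},
  {"dx": 0,"dy": 0,"dz": 0,"wx": 0,"wy": 0,"wz": 0,"jaw": 0},
])

```text
time: 7.7
tool_pos: [0.5191, 0.3362, 0.2121]
tcp_rot: [1.584, 1.588, -0.917]
wrist_force: [-0.2, -0.6, -5.0]
width: 0.505
```

```bash
python3 - <<'E'
from h import *
c=snap('wrist','w6');snap('scene','s6');d=snap('top','t6')
plan([.56,.1,.2],rot(-60))
# plate from initial top image
t=load('top0');im=t['color']
g=cv2.cvtColor(im,cv2.COLOR_RGB2GRAY);print(g[150:175:8,185:212:6])
E
```

```text
t 7.85 pos [0.5201 0.3362 0.2158] width 0.505 F [-0.1   0.24 -4.64] q [ 0.86  0.67  1.37 -0.65  1.93  0.9 ]
rot total(6deg units) [-0.001 -0.039 -0.013] rows 1
d before rot [-3.508  1.337  7.066] rows 8
d after rot [-3.481  1.331  7.08 ] rows 8
[[129 126 130 129 130]
 [130 131 131 132 127]
 [135 134 131 133 132]
 [134 136 137 139 133]]
```

View pics/w6.png

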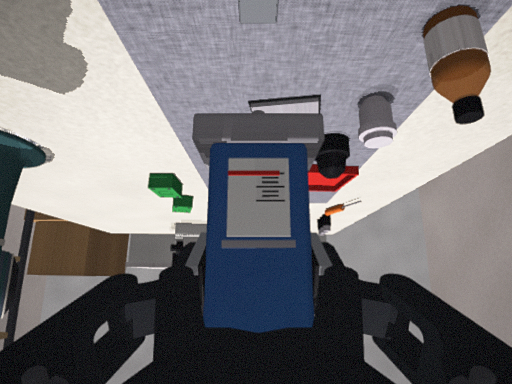

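View pics/s6.png

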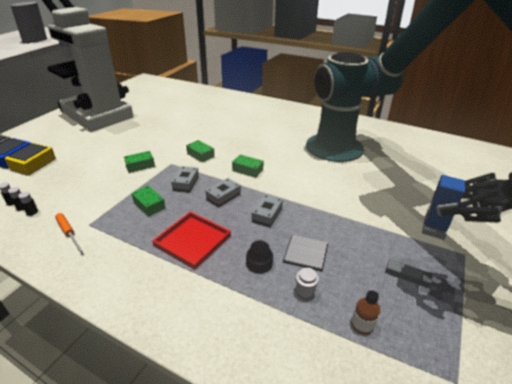

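Wrist view: the dial is fully visible at (258,200), with the red line at row 173 at its free position. In the scene view the gauge hangs upright in the gripper at (445,205).

```bash
cat >> h.py <<'E'
def gauge(c):
    P=cloud(c);hsv=cv2.cvtColor(c['color'],cv2.COLOR_RGB2HSV)
    q=P[165:300,215:300].reshape(-1,3)
    m=((hsv[...,1]>110)&(hsv[...,0]>100)&(hsv[...,0]<130))[165:300,215:300].ravel()
    q=q[m]; 
    for _ in range(3):
        ct=q.mean(0);n=np.linalg.svd(q-ct,full_matrices=False)[2][2]; r=(q-ct)@n; q=q[np.abs(r)<max(.0015,1.5*np.std(r))]
    if n[1]<0:n=-n
    # body left/right edge direction at several rows
    print('dial normal',n.round(4),'tilt deg (z comp)',np.degrees(np.arcsin(n[2])).round(2),'yaw',np.degrees(np.arctan2(-n[0],n[1])).round(2),'ctr',ct.round(4),len(q))
    # edges in image cast onto the plane
    M=((hsv[...,1]>110)&(hsv[...,0]>100)&(hsv[...,0]<130))
    L=[];Rr=[]
    for v in range(160,300,4):
        x=np.where(M[v,180:330])[0]
        if len(x)>5:L.append((180+x[0]-.5,v));Rr.append((180+x[-1]+.5,v))
    def cast(uv):
        d=rays(c,uv)@c['rotation'].T; return c['eye']+d*(((ct-c['eye'])@n)/(d@n))[:,None]
    l,r=cast(L),cast(Rr); mid=(l+r)/2
    w=np.median(np.linalg.norm(l-r,axis=1)); dirv=np.linalg.svd(mid-mid.mean(0))[2][0]; dirv*=np.sign(dirv[2])
    x=np.where((hsv[...,1]<60)&(hsv[...,2]>50))
    # foot bottom edge: cast foot front-face lower edge handled by caller
    print('width',w.round(4),'axis dir',dirv.round(4),'axis x,y at mid',(mid.mean(0)-n*.022).round(4))
    return n,ct,dirv,mid.mean(0)-n*.022,cast
E
python3 - <<'E'
from h import *
t=load('top0');w=onplane(t,[(179.6,147.9),(211.7,143.3),(216.3,175.4),(184.2,180)],.01);print(w.round(4),w.mean(0),[np.linalg.norm(w[i]-w[i-1]) for i in range(4)])
c=load('w6');n,ct,dv,ax,cast=gauge(c)
plan()
# blue/foot boundary row near 143 -> 14mm from the foot face
print('body lower end',cast([(258,143)]),'top',cast([(258,325)]))
E
```

```text
[[0.5963 0.1491 0.01  ]
 [0.6112 0.0582 0.01  ]
 [0.5195 0.0427 0.01  ]
 [0.5048 0.133  0.01  ]] [0.55795097 0.0957589  0.01      ] [np.float64(0.09287278994367627), np.float64(0.09208858328517504), np.float64(0.09300194346744747), np.float64(0.09151829815221396)]
dial normal [ 1.e-04  1.e+00 -6.e-04] tilt deg (z comp) -0.03 yaw -0.01 ctr [0.5169 0.3691 0.2174] 6166
width 0.0436 axis dir [-6.160e-02  6.000e-04  9.981e-01] axis x,y at mid [0.5176 0.3471 0.207 ]
t 7.85 pos [0.5201 0.3362 0.2158] width 0.505 F [-0.1   0.24 -4.64] q [ 0.86  0.67  1.37 -0.65  1.93  0.9 ]
rot total(6deg units) [0. 0. 0.] rows 0
body lower end [[0.5174241  0.36910333 0.16954313]] top [[0.51777483 0.36914916 0.24507414]]
```

```bash
python3 -c "
from h import *
plan([.5607,.0849,.165],rot(-60))"
```

```text
t 7.85 pos [0.5201 0.3362 0.2158] width 0.505 F [-0.1   0.24 -4.64] q [ 0.86  0.67  1.37 -0.65  1.93  0.9 ]
rot total(6deg units) [-0.001 -0.039 -0.013] rows 1
d before rot [-2.753  1.359  8.088] rows 9
d after rot [-2.722  1.355  8.1  ] rows 9
```

Request:
apply_moves([
  {"dx": -0.4,"dy": 0.15,"dz": 0.9,"wx": 0,"wy": 0,"wz": 0,"jaw": 0},
  {"dx": -0.4,"dy": 0.15,"dz": 0.9,"wx": 0,"wy": 0,"wz": 0,"jaw": 0},
  {"dx": -0.4,"dy": 0.15,"dz": 0.9,"wx": 0,"wy": 0,"wz": 0,"jaw": 0},
  {"dx": -0.4,"dy": 0.15,"dz": 0.9,"wx": 0,"wy": 0,"wz": 0,"jaw": 0},
  {"dx": -0.4,"dy": 0.15,"dz": 0.9,"wx": 0,"wy": 0,"wz": 0,"jaw": 0},
])

```text
time: 8.35
tool_pos: [0.5426, 0.1882, 0.2006]
tcp_rot: [1.588, 1.584, -0.909]
wrist_force: [1.1, -0.3, -5.3]
width: 0.509
```

Request:
apply_moves([
  {"dx": -0.3,"dy": 0.15,"dz": 0.9,"wx": 0,"wy": 0,"wz": 0,"jaw": 0},
  {"dx": -0.2,"dy": 0.15,"dz": 0.9,"wx": 0,"wy": 0,"wz": 0,"jaw": 0},
  {"dx": -0.2,"dy": 0.15,"dz": 0.9,"wx": 0,"wy": 0,"wz": 0,"jaw": 0},
  {"dx": 0,"dy": 0.15,"dz": 0.9,"wx": 0,"wy": 0,"wz": 0,"jaw": 0},
  {"dx": 0,"dy": 0,"dz": 0,"wx": 0,"wy": 0,"wz": 0,"jaw": 0},
])

```text
time: 8.85
tool_pos: [0.5591, 0.0821, 0.1631]
tcp_rot: [1.588, 1.582, -0.916]
wrist_force: [-0.7, -0.7, -5.1]
width: 0.504
```

```bash
python3 -c "
from h import *
c=snap('wrist','w7');snap('scene','s7')
plan([.5607,.0849,.085],rot(-60));n,ct,dv,ax,cast=gauge(c)
print(cast([(258,143)]))"
```

```text
t 8.95 pos [0.5602 0.0847 0.1643] width 0.508 F [ 0.55  0.26 -4.91] q [ 0.57  0.5   1.76 -0.82  1.61  0.87]
rot total(6deg units) [-0.008 -0.022 -0.023] rows 1
d before rot [2.29  0.014 1.323] rows 3
d after rot [2.293 0.018 1.318] rows 3
dial normal [ 4.3e-03  1.0e+00 -4.0e-04] tilt deg (z comp) -0.03 yaw -0.25 ctr [0.5571 0.115  0.1683] 6174
width 0.0429 axis dir [-3.570e-02  6.000e-04  9.994e-01] axis x,y at mid [0.5572 0.093  0.158 ]
[[0.55773566 0.11495193 0.12050532]]
```

View pics/w7.png

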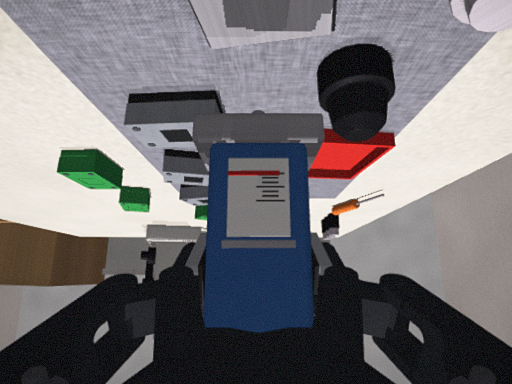

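View pics/s7.png

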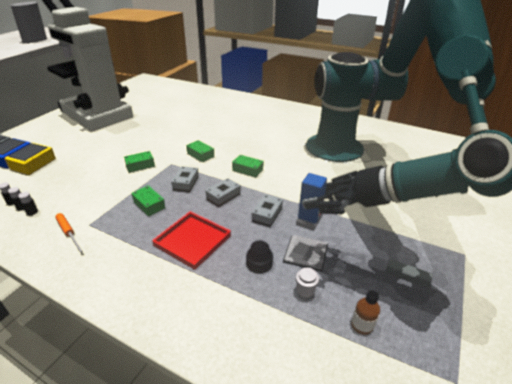

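The gauge is above the plate with its foot face at about z 0.1065, vertical within 0.3°. Lowering it.

Request:
apply_moves([
  {"dx": 0.6,"dy": 0,"dz": 0.35,"wx": 0,"wy": 0,"wz": 0,"jaw": 0},
  {"dx": 0.6,"dy": 0,"dz": 0.35,"wx": 0,"wy": 0,"wz": 0,"jaw": 0},
  {"dx": 0.6,"dy": 0,"dz": 0.35,"wx": 0,"wy": 0,"wz": 0,"jaw": 0},
  {"dx": 0.5,"dy": 0,"dz": 0.28,"wx": 0,"wy": 0,"wz": 0,"jaw": 0},
  {"dx": 0,"dy": 0,"dz": 0,"wx": 0,"wy": 0,"wz": 0,"jaw": 0},
])

```text
time: 9.45
tool_pos: [0.5581, 0.0848, 0.0794]
tcp_rot: [1.579, 1.586, -0.921]
wrist_force: [-1.5, -0.0, -4.2]
width: 0.508
```

Request:
apply_moves([
  {"dx": 0.087,"dy": 0,"dz": 0.05,"wx": 0,"wy": 0,"wz": 0,"jaw": 0},
  {"dx": 0.087,"dy": 0,"dz": 0.05,"wx": 0,"wy": 0,"wz": 0,"jaw": 0},
  {"dx": 0.087,"dy": 0,"dz": 0.05,"wx": 0,"wy": 0,"wz": 0,"jaw": 0},
  {"dx": 0,"dy": 0,"dz": 0,"wx": 0,"wy": 0,"wz": 0,"jaw": 0},
])

```text
time: 9.85
tool_pos: [0.5605, 0.0856, 0.0748]
tcp_rot: [1.584, 1.583, -0.913]
wrist_force: [0.2, 0.9, -3.3]
width: 0.509
```

```bash
python3 -c "
from h import *
c=snap('wrist','w8')
plan([.5602,.0847,.068],rot(-60));n,ct,dv,ax,cast=gauge(c)
print(cast([(258,143)]))"
```

```text
t 9.9 pos [0.5605 0.0856 0.075 ] width 0.508 F [ 0.03 -0.43 -2.4 ] q [ 0.57  0.62  1.78 -0.82  1.52  0.96]
rot total(6deg units) [ 0.007 -0.002 -0.007] rows 0
d before rot [ 0.188 -0.011  0.142] rows 1
d after rot [ 0.188 -0.01   0.142] rows 1
dial normal [ 2.0e-04  1.0e+00 -1.9e-03] tilt deg (z comp) -0.11 yaw -0.01 ctr [0.5583 0.1185 0.0801] 6161
width 0.0431 axis dir [-0.091   0.0019  0.9959] axis x,y at mid [0.5594 0.0965 0.0697]
[[0.55905188 0.11839915 0.0321954 ]]
```

View pics/w8.png

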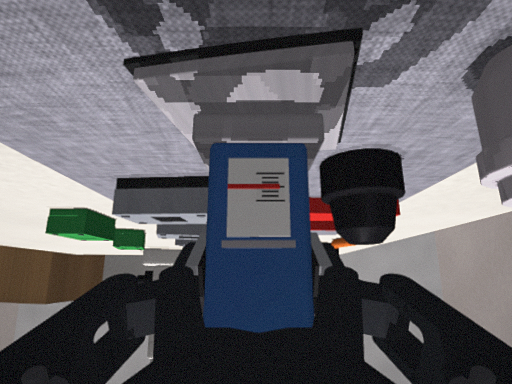

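The red line moved from row 173 to 186, so the pin is partly in. I keep lowering slowly.

Request:
apply_moves([
  {"dx": 0.058,"dy": 0,"dz": 0.033,"wx": 0,"wy": 0,"wz": 0,"jaw": 0},
  {"dx": 0.058,"dy": 0,"dz": 0.033,"wx": 0,"wy": 0,"wz": 0,"jaw": 0},
  {"dx": 0.03,"dy": 0,"dz": 0.017,"wx": 0,"wy": 0,"wz": 0,"jaw": 0},
  {"dx": 0,"dy": 0,"dz": 0,"wx": 0,"wy": 0,"wz": 0,"jaw": 0},
  {"dx": 0,"dy": 0,"dz": 0,"wx": 0,"wy": 0,"wz": 0,"jaw": 0},
])

```text
time: 10.4
tool_pos: [0.5605, 0.0856, 0.0696]
tcp_rot: [1.583, 1.583, -0.913]
wrist_force: [0.7, 0.2, -1.7]
width: 0.507
```

```bash
cat >> h.py <<'E'
def line(c):
    hsv=cv2.cvtColor(c['color'],cv2.COLOR_RGB2HSV);m=((hsv[...,0]<8)|(hsv[...,0]>172))&(hsv[...,1]>130)
    y,x=np.where(m[155:245,230:280]); print('red line row',(y.mean()+155).round(2) if len(y) else None,len(y))
E
python3 -c "
from h import *
line(load('w7'));line(load('w8'))
c=snap('wrist','w9');line(c);plan()
n,ct,dv,ax,cast=gauge(c)
a=cast([(258,160),(258,235)]);print('px/mm',75/np.linalg.norm(a[0]-a[1])/1000)"
```

```text
red line row 172.79 224
red line row 185.98 244
red line row 197.99 249
t 10.45 pos [0.5605 0.0856 0.0696] width 0.508 F [ 0.62  0.83 -1.52] q [ 0.57  0.63  1.78 -0.82  1.51  0.97]
rot total(6deg units) [0. 0. 0.] rows 0
dial normal [-6.0e-04  1.0e+00 -2.3e-03] tilt deg (z comp) -0.13 yaw 0.04 ctr [0.5583 0.1185 0.0748] 6144
width 0.0431 axis dir [-0.0868  0.0023  0.9962] axis x,y at mid [0.5595 0.0965 0.0645]
px/mm 2.287595794075574
```

Request:
apply_moves([
  {"dx": 0.03,"dy": 0,"dz": 0.017,"wx": 0,"wy": 0,"wz": 0,"jaw": 0},
  {"dx": 0,"dy": 0,"dz": 0,"wx": 0,"wy": 0,"wz": 0,"jaw": 0},
  {"dx": 0,"dy": 0,"dz": 0,"wx": 0,"wy": 0,"wz": 0,"jaw": 0},
])

```text
time: 10.75
tool_pos: [0.5605, 0.0856, 0.0687]
tcp_rot: [1.583, 1.583, -0.913]
wrist_force: [1.7, -0.1, 0.6]
width: 0.506
```

```bash
python3 -c "
from h import *
c=snap('wrist','w10');line(c);plan()
n,ct,dv,ax,cast=gauge(c)"
```

```text
red line row 199.93 241
t 10.8 pos [0.5605 0.0856 0.0687] width 0.507 F [0.3  0.65 0.78] q [ 0.57  0.63  1.78 -0.82  1.51  0.97]
rot total(6deg units) [0. 0. 0.] rows 0
dial normal [-0.0017  1.     -0.0021] tilt deg (z comp) -0.12 yaw 0.1 ctr [0.5583 0.1185 0.074 ] 6139
width 0.0434 axis dir [-0.0686  0.002   0.9976] axis x,y at mid [0.5594 0.0965 0.0636]
```

Request:
apply_moves([
  {"dx": 0,"dy": 0,"dz": 0,"wx": 0,"wy": 0,"wz": 0,"jaw": 0.65},
  {"dx": 0,"dy": 0,"dz": 0,"wx": 0,"wy": 0,"wz": 0,"jaw": 0.75},
  {"dx": 0,"dy": 0,"dz": 0,"wx": 0,"wy": 0,"wz": 0,"jaw": 0.75},
  {"dx": 0,"dy": 0,"dz": 0,"wx": 0,"wy": 0,"wz": 0,"jaw": 0.75},
  {"dx": 0,"dy": 0,"dz": 0,"wx": 0,"wy": 0,"wz": 0,"jaw": 0.75},
])

```text
time: 11.3
tool_pos: [0.56, 0.0854, 0.0682]
tcp_rot: [1.583, 1.584, -0.914]
wrist_force: [-0.0, 0.1, -1.2]
width: 0.749
```

Request:
apply_moves([
  {"dx": 0,"dy": 0,"dz": 0,"wx": 0,"wy": 0,"wz": 0,"jaw": 0.75},
  {"dx": 0,"dy": 0,"dz": 0,"wx": 0,"wy": 0,"wz": 0,"jaw": 0.75},
  {"dx": 0,"dy": 0,"dz": 0,"wx": 0,"wy": 0,"wz": 0,"jaw": 0.75},
])

```text
time: 11.6
tool_pos: [0.5601, 0.0855, 0.0683]
tcp_rot: [1.583, 1.584, -0.914]
wrist_force: [0.3, -1.0, -0.3]
width: 0.748
```

```bash
python3 -c "
from h import *
c=snap('wrist','w11');snap('scene','s11');line(c);plan()
n,ct,dv,ax,cast=gauge(c)"
```

```text
red line row 200.91 239
t 11.7 pos [0.5601 0.0855 0.0683] width 0.751 F [ 0.62  0.68 -0.3 ] q [ 0.57  0.63  1.78 -0.82  1.51  0.97]
rot total(6deg units) [0. 0. 0.] rows 0
dial normal [ 3.e-04  1.e+00 -2.e-03] tilt deg (z comp) -0.11 yaw -0.02 ctr [0.5576 0.1185 0.0735] 6111
width 0.0484 axis dir [-0.0851  0.002   0.9964] axis x,y at mid [0.5582 0.0965 0.0632]
```

View pics/w11.png

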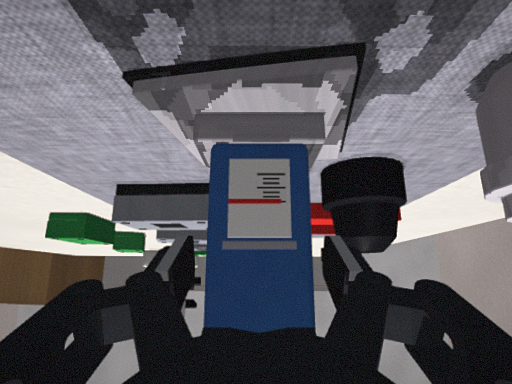

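The gauge stands free on the plate with its red line at row 201, which is 12 mm or fully in. Now I regrip, lift, and refine the pad centres from the black cores.

Request:
apply_moves([
  {"dx": 0,"dy": 0,"dz": 0,"wx": 0,"wy": 0,"wz": 0,"jaw": 0},
  {"dx": 0,"dy": 0,"dz": 0,"wx": 0,"wy": 0,"wz": 0,"jaw": 0},
  {"dx": 0,"dy": 0,"dz": 0,"wx": 0,"wy": 0,"wz": 0,"jaw": 0},
  {"dx": 0,"dy": 0,"dz": 0,"wx": 0,"wy": 0,"wz": 0,"jaw": 0},
  {"dx": -0.3,"dy": 0,"dz": -0.17,"wx": 0,"wy": 0,"wz": 0,"jaw": 0},
], newtons=60)

```text
time: 12.2
tool_pos: [0.5595, 0.0853, 0.0771]
tcp_rot: [1.583, 1.586, -0.915]
wrist_force: [0.3, 0.3, -3.5]
width: 0.506
```

Request:
apply_moves([
  {"dx": -0.6,"dy": 0,"dz": -0.35,"wx": 0,"wy": 0,"wz": 0,"jaw": 0},
  {"dx": -0.6,"dy": 0,"dz": -0.35,"wx": 0,"wy": 0,"wz": 0,"jaw": 0},
  {"dx": -0.6,"dy": 0,"dz": -0.35,"wx": 0,"wy": 0,"wz": 0,"jaw": 0},
  {"dx": -0.3,"dy": 0,"dz": -0.17,"wx": 0,"wy": 0,"wz": 0,"jaw": 0},
  {"dx": 0,"dy": 0,"dz": 0,"wx": 0,"wy": 0,"wz": 0,"jaw": 0},
])

```text
time: 12.7
tool_pos: [0.5611, 0.0862, 0.1538]
tcp_rot: [1.586, 1.583, -0.909]
wrist_force: [-0.2, -0.1, -4.8]
width: 0.51
```

```bash
python3 - <<'E'
from h import *
t=load('top0');g=cv2.cvtColor(t['color'],cv2.COLOR_RGB2GRAY)
for (u,v) in [(249,192),(303,198),(355,201)]:
    s=g[v-9:v+10,u-9:u+10]; y,x=np.where(s<50)
    print(onplane(t,[(x.mean()+u-9,y.mean()+v-9)],.036).round(4),len(x))
c=snap('wrist','w12');line(c);n,ct,dv,ax,cast=gauge(c);print(cast([(258,143)]))
plan([.4745,-.060,.165],rot(-60))
E
```

```text
[[ 0.4735 -0.0501  0.036 ]] 99
[[ 0.4586 -0.2007  0.036 ]] 102
[[ 0.4537 -0.3414  0.036 ]] 101
red line row 173.51 199
dial normal [4.0e-04 1.0e+00 2.2e-03] tilt deg (z comp) 0.13 yaw -0.02 ctr [0.5588 0.119  0.1591] 6135
width 0.0429 axis dir [-0.0445 -0.0022  0.999 ] axis x,y at mid [0.5594 0.097  0.1486]
[[0.55979784 0.11907873 0.11121486]]
t 12.75 pos [0.5605 0.086  0.1523] width 0.505 F [-0.07 -0.16 -5.37] q [ 0.57  0.51  1.77 -0.82  1.59  0.88]
rot total(6deg units) [ 0.012 -0.02  -0.015] rows 1
d before rot [-2.813 -2.867  3.993] rows 4
d after rot [-2.8   -2.866  4.002] rows 5
```

View pics/w12.png

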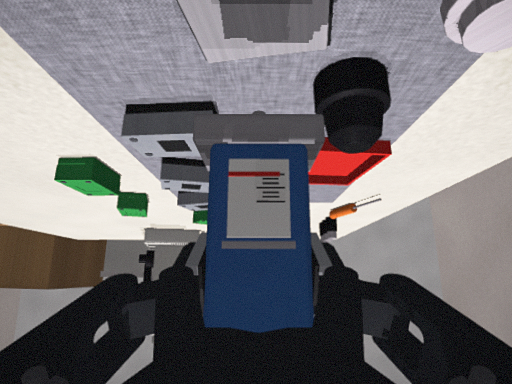

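Request:
apply_moves([
  {"dx": -0.56,"dy": -0.57,"dz": 0.8,"wx": 0,"wy": 0,"wz": 0,"jaw": 0},
  {"dx": -0.56,"dy": -0.57,"dz": 0.8,"wx": 0,"wy": 0,"wz": 0,"jaw": 0},
  {"dx": -0.56,"dy": -0.57,"dz": 0.8,"wx": 0,"wy": 0,"wz": 0,"jaw": 0},
  {"dx": -0.56,"dy": -0.57,"dz": 0.8,"wx": 0,"wy": 0,"wz": 0,"jaw": 0},
  {"dx": -0.56,"dy": -0.57,"dz": 0.8,"wx": 0,"wy": 0,"wz": 0,"jaw": 0},
])

```text
time: 13.25
tool_pos: [0.4732, -0.0616, 0.1631]
tcp_rot: [1.583, 1.585, -0.916]
wrist_force: [-0.6, -0.8, -4.6]
width: 0.511
```

Request:
apply_moves([
  {"dx": 0,"dy": 0,"dz": 0,"wx": 0,"wy": 0,"wz": 0,"jaw": 0},
  {"dx": 0,"dy": 0,"dz": 0,"wx": 0,"wy": 0,"wz": 0,"jaw": 0},
])

```text
time: 13.45
tool_pos: [0.4736, -0.0611, 0.1634]
tcp_rot: [1.584, 1.584, -0.916]
wrist_force: [0.8, 1.3, -4.6]
width: 0.505
```

```bash
python3 - <<'E'
from h import *
c=snap('wrist','w13');line(c);n,ct,dv,ax,cast=gauge(c);print(cast([(258,143)]))
plan([.4745,-.061,.11],rot(-60));snap('top','t13')
E
```

```text
red line row 173.85 231
dial normal [8.e-04 1.e+00 7.e-04] tilt deg (z comp) 0.04 yaw -0.05 ctr [ 0.4713 -0.0283  0.1687] 6118
width 0.0426 axis dir [-1.280e-02 -7.000e-04  9.999e-01] axis x,y at mid [ 0.472  -0.0503  0.1582]
[[ 0.47206274 -0.0282716   0.12079159]]
t 13.5 pos [ 0.4746 -0.0603  0.1637] width 0.506 F [ 0.4   0.11 -5.09] q [ 0.42  0.27  2.1  -0.92  1.46  0.88]
rot total(6deg units) [ 0.001 -0.005  0.005] rows 0
d before rot [ 1.538 -0.003  0.915] rows 2
d after rot [ 1.538 -0.004  0.915] rows 2
```

View pics/w13.png

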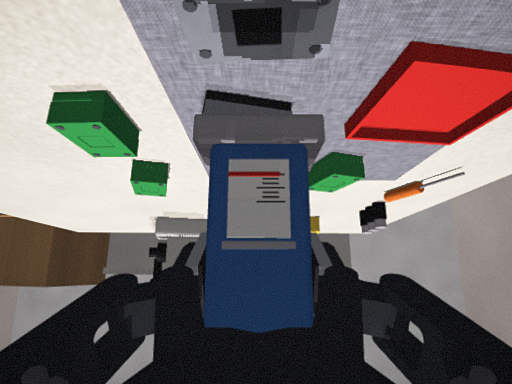

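The black core at (258,28) lines up with the gauge axis at column 259. Descending onto the first foot.

Request:
apply_moves([
  {"dx": 0.5,"dy": 0,"dz": 0.3,"wx": 0,"wy": 0,"wz": 0,"jaw": 0},
  {"dx": 0.5,"dy": 0,"dz": 0.3,"wx": 0,"wy": 0,"wz": 0,"jaw": 0},
  {"dx": 0.5,"dy": 0,"dz": 0.3,"wx": 0,"wy": 0,"wz": 0,"jaw": 0},
  {"dx": 0,"dy": 0,"dz": 0,"wx": 0,"wy": 0,"wz": 0,"jaw": 0},
])

```text
time: 13.95
tool_pos: [0.4728, -0.0615, 0.108]
tcp_rot: [1.581, 1.588, -0.921]
wrist_force: [-1.2, 1.0, -4.1]
width: 0.505
```

Request:
apply_moves([
  {"dx": 0.1,"dy": 0,"dz": 0.057,"wx": 0,"wy": 0,"wz": 0,"jaw": 0},
  {"dx": 0.1,"dy": 0,"dz": 0.057,"wx": 0,"wy": 0,"wz": 0,"jaw": 0},
  {"dx": 0.1,"dy": 0,"dz": 0.057,"wx": 0,"wy": 0,"wz": 0,"jaw": 0},
  {"dx": 0.1,"dy": 0,"dz": 0.057,"wx": 0,"wy": 0,"wz": 0,"jaw": 0},
  {"dx": 0,"dy": 0,"dz": 0,"wx": 0,"wy": 0,"wz": 0,"jaw": 0},
])

```text
time: 14.45
tool_pos: [0.475, -0.061, 0.0981]
tcp_rot: [1.583, 1.583, -0.913]
wrist_force: [-0.3, 0.7, -2.2]
width: 0.507
```

```bash
python3 - <<'E'
from h import *
c=snap('wrist','w14');line(c);n,ct,dv,ax,cast=gauge(c);print(cast([(258,143)]))
plan([.4745,-.061,.0943],rot(-60))
E
```

```text
red line row 190.23 224
dial normal [5.e-04 1.e+00 4.e-04] tilt deg (z comp) 0.02 yaw -0.03 ctr [ 0.4726 -0.0283  0.1034] 6082
width 0.0426 axis dir [-3.8e-03 -4.0e-04  1.0e+00] axis x,y at mid [ 0.4735 -0.0503  0.093 ]
[[ 0.47351452 -0.02824581  0.05551258]]
t 14.5 pos [ 0.475  -0.0611  0.0983] width 0.505 F [-0.27  0.64 -3.57] q [ 0.42  0.39  2.11 -0.94  1.38  0.98]
rot total(6deg units) [ 0.006  0.001 -0.004] rows 0
d before rot [ 0.117 -0.016  0.065] rows 1
d after rot [ 0.117 -0.016  0.065] rows 1
```

View pics/w14.png

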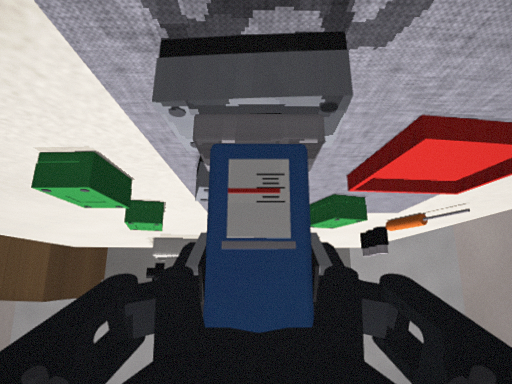

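Request:
apply_moves([
  {"dx": 0.06,"dy": 0,"dz": 0.035,"wx": 0,"wy": 0,"wz": 0,"jaw": 0},
  {"dx": 0.06,"dy": 0,"dz": 0.035,"wx": 0,"wy": 0,"wz": 0,"jaw": 0},
  {"dx": 0.015,"dy": 0,"dz": 0.009,"wx": 0,"wy": 0,"wz": 0,"jaw": 0},
  {"dx": 0,"dy": 0,"dz": 0,"wx": 0,"wy": 0,"wz": 0,"jaw": 0},
])

```text
time: 14.9
tool_pos: [0.4751, -0.0611, 0.0944]
tcp_rot: [1.582, 1.582, -0.914]
wrist_force: [-0.9, 3.3, 5.6]
width: 0.508
```

```bash
python3 - <<'E'
from h import *
c=snap('wrist','w15');line(c)
plan([.4596,-.211,.165],rot(-60))
E
```

```text
red line row 197.78 225
t 14.95 pos [ 0.4751 -0.0611  0.0944] width 0.509 F [-0.63  3.29  5.94] q [ 0.42  0.39  2.11 -0.94  1.38  0.99]
rot total(6deg units) [ 0.007  0.014 -0.006] rows 0
d before rot [-4.532 -0.516  3.158] rows 5
d after rot [-4.537 -0.517  3.152] rows 5
```

The first foot is flush and reads 10.7 mm, so it is firm. Lifting and moving to the second foot.

Request:
apply_moves([
  {"dx": -0.4,"dy": 0,"dz": -0.23,"wx": 0,"wy": 0,"wz": 0,"jaw": 0},
  {"dx": -0.6,"dy": 0,"dz": -0.35,"wx": 0,"wy": 0,"wz": 0,"jaw": 0},
  {"dx": -0.6,"dy": 0,"dz": -0.35,"wx": 0,"wy": 0,"wz": 0,"jaw": 0},
  {"dx": -0.45,"dy": -0.1,"dz": 0.6,"wx": 0,"wy": 0,"wz": 0,"jaw": 0},
  {"dx": -0.5,"dy": -0.1,"dz": 0.8,"wx": 0,"wy": 0,"wz": 0,"jaw": 0},
])

```text
time: 15.45
tool_pos: [0.4697, -0.1111, 0.1531]
tcp_rot: [1.584, 1.585, -0.909]
wrist_force: [0.9, -0.0, -5.5]
width: 0.51
```

Request:
apply_moves([
  {"dx": -0.5,"dy": -0.1,"dz": 0.8,"wx": 0,"wy": 0,"wz": 0,"jaw": 0},
  {"dx": -0.5,"dy": -0.1,"dz": 0.8,"wx": 0,"wy": 0,"wz": 0,"jaw": 0},
  {"dx": -0.5,"dy": -0.1,"dz": 0.8,"wx": 0,"wy": 0,"wz": 0,"jaw": 0},
  {"dx": -0.4,"dy": 0,"dz": 0.3,"wx": 0,"wy": 0,"wz": 0,"jaw": 0},
  {"dx": 0,"dy": 0,"dz": 0,"wx": 0,"wy": 0,"wz": 0,"jaw": 0},
])

```text
time: 15.95
tool_pos: [0.4589, -0.2116, 0.1619]
tcp_rot: [1.586, 1.582, -0.915]
wrist_force: [0.3, 1.1, -5.5]
width: 0.507
```

```bash
python3 - <<'E'
from h import *
c=snap('wrist','w16');line(c);n,ct,dv,ax,cast=gauge(c)
plan([.4596,-.211,.11],rot(-60))
E
```

```text
red line row 173.72 218
dial normal [2.5e-03 1.0e+00 2.0e-04] tilt deg (z comp) 0.01 yaw -0.14 ctr [ 0.4566 -0.1789  0.1672] 6103
width 0.0426 axis dir [-3.530e-02 -1.000e-04  9.994e-01] axis x,y at mid [ 0.4573 -0.2009  0.1567]
t 16.0 pos [ 0.4594 -0.2107  0.1615] width 0.508 F [ 0.19  0.04 -4.65] q [ 0.14  0.17  2.23 -1.11  1.28  0.8 ]
rot total(6deg units) [-0.007 -0.012 -0.015] rows 0
d before rot [1.482 0.006 0.868] rows 2
d after rot [1.484 0.008 0.867] rows 2
```

View pics/w16.png

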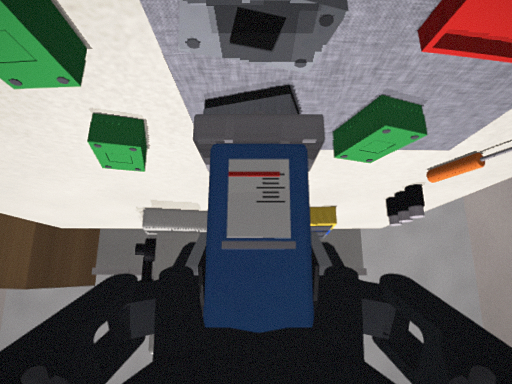

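The second foot's core is at (258,29), on the gauge axis. Descending.

Request:
apply_moves([
  {"dx": 0.5,"dy": 0,"dz": 0.29,"wx": 0,"wy": 0,"wz": 0,"jaw": 0},
  {"dx": 0.5,"dy": 0,"dz": 0.29,"wx": 0,"wy": 0,"wz": 0,"jaw": 0},
  {"dx": 0.48,"dy": 0,"dz": 0.29,"wx": 0,"wy": 0,"wz": 0,"jaw": 0},
  {"dx": 0,"dy": 0,"dz": 0,"wx": 0,"wy": 0,"wz": 0,"jaw": 0},
])

```text
time: 16.4
tool_pos: [0.4588, -0.2097, 0.1076]
tcp_rot: [1.582, 1.588, -0.916]
wrist_force: [-0.9, -0.5, -3.9]
width: 0.51
```

Request:
apply_moves([
  {"dx": 0.1,"dy": 0,"dz": 0.057,"wx": 0,"wy": 0,"wz": 0,"jaw": 0},
  {"dx": 0.1,"dy": 0,"dz": 0.057,"wx": 0,"wy": 0,"wz": 0,"jaw": 0},
  {"dx": 0.1,"dy": 0,"dz": 0.057,"wx": 0,"wy": 0,"wz": 0,"jaw": 0},
  {"dx": 0.05,"dy": 0,"dz": 0.029,"wx": 0,"wy": 0,"wz": 0,"jaw": 0},
  {"dx": 0,"dy": 0,"dz": 0,"wx": 0,"wy": 0,"wz": 0,"jaw": 0},
])

```text
time: 16.9
tool_pos: [0.46, -0.2106, 0.0979]
tcp_rot: [1.583, 1.583, -0.913]
wrist_force: [0.6, -0.2, -4.4]
width: 0.511
```

```bash
python3 - <<'E'
from h import *
c=snap('wrist','w17');line(c);n,ct,dv,ax,cast=gauge(c)
plan([.4596,-.211,.0944],rot(-60))
E
```

```text
red line row 176.76 268
dial normal [ 8.e-04  1.e+00 -6.e-04] tilt deg (z comp) -0.03 yaw -0.05 ctr [ 0.4577 -0.1778  0.1032] 6089
width 0.0426 axis dir [-2.770e-02  6.000e-04  9.996e-01] axis x,y at mid [ 0.4583 -0.1998  0.0928]
t 16.95 pos [ 0.46   -0.2106  0.098 ] width 0.506 F [ 0.65 -0.4  -3.88] q [ 0.14  0.3   2.25 -1.15  1.22  0.94]
rot total(6deg units) [ 0.006  0.001 -0.003] rows 0
d before rot [ 0.098 -0.014  0.071] rows 1
d after rot [ 0.098 -0.014  0.071] rows 1
```

At the same height the line has risen only 1.4 mm, so this one looks soft. Pressing to flush and holding.

Request:
apply_moves([
  {"dx": 0.06,"dy": 0,"dz": 0.035,"wx": 0,"wy": 0,"wz": 0,"jaw": 0},
  {"dx": 0.045,"dy": 0,"dz": 0.026,"wx": 0,"wy": 0,"wz": 0,"jaw": 0},
  {"dx": 0,"dy": 0,"dz": 0,"wx": 0,"wy": 0,"wz": 0,"jaw": 0},
  {"dx": 0,"dy": 0,"dz": 0,"wx": 0,"wy": 0,"wz": 0,"jaw": 0},
  {"dx": 0,"dy": 0,"dz": 0,"wx": 0,"wy": 0,"wz": 0,"jaw": 0},
])

```text
time: 17.45
tool_pos: [0.46, -0.2107, 0.0944]
tcp_rot: [1.583, 1.583, -0.914]
wrist_force: [1.6, -0.6, -2.8]
width: 0.506
```

```bash
python3 - <<'E'
from h import *
c=snap('wrist','w18');line(c);n,ct,dv,ax,cast=gauge(c)
plan()
E
```

```text
red line row 179.53 202
dial normal [-4.e-04  1.e+00 -7.e-04] tilt deg (z comp) -0.04 yaw 0.02 ctr [ 0.4577 -0.178   0.0996] 6112
width 0.0426 axis dir [6.1e-03 7.0e-04 1.0e+00] axis x,y at mid [ 0.4587 -0.2     0.0892]
t 17.5 pos [ 0.46   -0.2107  0.0944] width 0.512 F [ 1.43 -0.15 -2.1 ] q [ 0.14  0.31  2.25 -1.16  1.22  0.94]
rot total(6deg units) [0. 0. 0.] rows 0
```

View pics/w18.png

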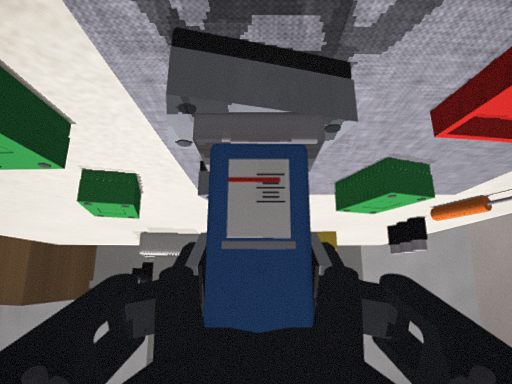

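Reading is 2.7 mm, with no flush contact force yet. I press a little further until the force shows contact.

Request:
apply_moves([
  {"dx": 0.02,"dy": 0,"dz": 0.012,"wx": 0,"wy": 0,"wz": 0,"jaw": 0},
  {"dx": 0.01,"dy": 0,"dz": 0.006,"wx": 0,"wy": 0,"wz": 0,"jaw": 0},
  {"dx": 0,"dy": 0,"dz": 0,"wx": 0,"wy": 0,"wz": 0,"jaw": 0},
  {"dx": 0,"dy": 0,"dz": 0,"wx": 0,"wy": 0,"wz": 0,"jaw": 0},
  {"dx": 0,"dy": 0,"dz": 0,"wx": 0,"wy": 0,"wz": 0,"jaw": 0},
])

```text
time: 18.0
tool_pos: [0.4601, -0.2108, 0.0944]
tcp_rot: [1.582, 1.582, -0.915]
wrist_force: [-0.1, 3.7, 5.2]
width: 0.506
```

```bash
python3 - <<'E'
from h import *
c=snap('wrist','w19');line(c);n,ct,dv,ax,cast=gauge(c)
snap('scene','s19')
plan()
E
```

```text
red line row 179.68 211
dial normal [-5.0e-04  1.0e+00 -1.3e-03] tilt deg (z comp) -0.07 yaw 0.03 ctr [ 0.4578 -0.178   0.0996] 6055
width 0.0426 axis dir [-0.007   0.0013  1.    ] axis x,y at mid [ 0.4585 -0.2     0.0892]
t 18.1 pos [ 0.46   -0.2108  0.0944] width 0.511 F [-1.26  3.94  5.19] q [ 0.14  0.31  2.25 -1.16  1.22  0.95]
rot total(6deg units) [0. 0. 0.] rows 0
```

Foot 2 is flush, with about 10 N of contact force and the TCP at the same height as on foot 1. It reads 3 mm, so foot 2 at (0.459,-0.201) is the soft one. Back to the plate.

Request:
apply_moves([
  {"dx": -0.4,"dy": 0,"dz": -0.23,"wx": 0,"wy": 0,"wz": 0,"jaw": 0},
  {"dx": -0.6,"dy": 0,"dz": -0.35,"wx": 0,"wy": 0,"wz": 0,"jaw": 0},
  {"dx": -0.6,"dy": 0,"dz": -0.35,"wx": 0,"wy": 0,"wz": 0,"jaw": 0},
  {"dx": -0.4,"dy": 0,"dz": -0.23,"wx": 0,"wy": 0,"wz": 0,"jaw": 0},
  {"dx": 0,"dy": 0,"dz": 0,"wx": 0,"wy": 0,"wz": 0,"jaw": 0},
])

```text
time: 18.6
tool_pos: [0.4606, -0.2104, 0.1642]
tcp_rot: [1.585, 1.581, -0.91]
wrist_force: [0.5, 0.5, -4.3]
width: 0.508
```

```bash
python3 - <<'E'
from h import *
plan([.5601,.0855,.152],rot(-60))
E
```

```text
t 18.6 pos [ 0.4606 -0.2104  0.1642] width 0.508 F [ 0.52  0.53 -4.29] q [ 0.14  0.17  2.23 -1.11  1.28  0.8 ]
rot total(6deg units) [ 0.02  -0.008 -0.032] rows 1
d before rot [ 5.302  3.318 -8.327] rows 9
d after rot [ 5.284  3.318 -8.339] rows 9
```

Request:
apply_moves([
  {"dx": 0.53,"dy": 0.33,"dz": -0.84,"wx": 0,"wy": 0,"wz": 0,"jaw": 0},
  {"dx": 0.53,"dy": 0.33,"dz": -0.84,"wx": 0,"wy": 0,"wz": 0,"jaw": 0},
  {"dx": 0.53,"dy": 0.33,"dz": -0.84,"wx": 0,"wy": 0,"wz": 0,"jaw": 0},
  {"dx": 0.53,"dy": 0.33,"dz": -0.84,"wx": 0,"wy": 0,"wz": 0,"jaw": 0},
  {"dx": 0.53,"dy": 0.33,"dz": -0.84,"wx": 0,"wy": 0,"wz": 0,"jaw": 0},
])

```text
time: 19.1
tool_pos: [0.5087, -0.0605, 0.1551]
tcp_rot: [1.583, 1.585, -0.916]
wrist_force: [0.6, -0.8, -4.7]
width: 0.504
```

Request:
apply_moves([
  {"dx": 0.53,"dy": 0.33,"dz": -0.84,"wx": 0,"wy": 0,"wz": 0,"jaw": 0},
  {"dx": 0.53,"dy": 0.33,"dz": -0.84,"wx": 0,"wy": 0,"wz": 0,"jaw": 0},
  {"dx": 0.53,"dy": 0.33,"dz": -0.84,"wx": 0,"wy": 0,"wz": 0,"jaw": 0},
  {"dx": 0.53,"dy": 0.33,"dz": -0.84,"wx": 0,"wy": 0,"wz": 0,"jaw": 0},
  {"dx": 0.53,"dy": 0.33,"dz": -0.8,"wx": 0,"wy": 0,"wz": 0,"jaw": 0},
])

```text
time: 19.6
tool_pos: [0.5584, 0.0874, 0.1484]
tcp_rot: [1.583, 1.585, -0.916]
wrist_force: [0.4, 0.9, -4.7]
width: 0.51
```

Request:
apply_moves([
  {"dx": 0,"dy": 0,"dz": 0,"wx": 0,"wy": 0,"wz": 0,"jaw": 0},
  {"dx": 0,"dy": 0,"dz": 0,"wx": 0,"wy": 0,"wz": 0,"jaw": 0},
])

```text
time: 19.8
tool_pos: [0.5583, 0.0867, 0.1486]
tcp_rot: [1.582, 1.585, -0.916]
wrist_force: [-0.0, 0.0, -5.0]
width: 0.503
```

```bash
python3 - <<'E'
from h import *
c=snap('wrist','w20');line(c);gauge(c)
plan([.5601,.0855,.0815],rot(-60))
E
```

```text
red line row 173.52 200
dial normal [-8.e-04  1.e+00 -2.e-04] tilt deg (z comp) -0.01 yaw 0.04 ctr [0.556  0.1194 0.1538] 6110
width 0.0428 axis dir [4.1e-03 2.0e-04 1.0e+00] axis x,y at mid [0.5569 0.0974 0.1434]
t 19.85 pos [0.5579 0.0859 0.1488] width 0.51 F [-0.27 -0.15 -5.72] q [ 0.57  0.52  1.77 -0.82  1.59  0.88]
rot total(6deg units) [-0.008  0.008  0.019] rows 0
d before rot [1.938 0.079 1.131] rows 2
d after rot [1.938 0.074 1.133] rows 2
```

View pics/w20.png

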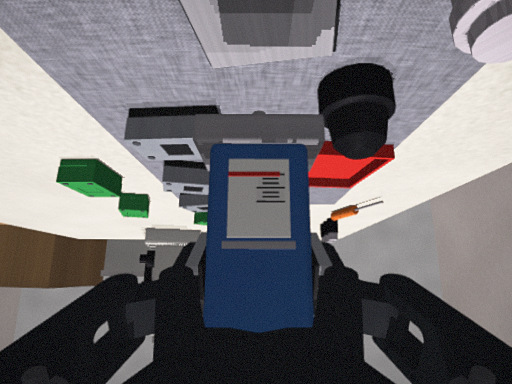

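The gauge is over the plate, upright. Lowering to pin contact, then to flush.

Request:
apply_moves([
  {"dx": 0.6,"dy": 0.08,"dz": 0.35,"wx": 0,"wy": 0,"wz": 0,"jaw": 0},
  {"dx": 0.6,"dy": 0,"dz": 0.35,"wx": 0,"wy": 0,"wz": 0,"jaw": 0},
  {"dx": 0.6,"dy": 0,"dz": 0.35,"wx": 0,"wy": 0,"wz": 0,"jaw": 0},
  {"dx": 0.15,"dy": 0,"dz": 0.09,"wx": 0,"wy": 0,"wz": 0,"jaw": 0},
  {"dx": 0,"dy": 0,"dz": 0,"wx": 0,"wy": 0,"wz": 0,"jaw": 0},
])

```text
time: 20.35
tool_pos: [0.5598, 0.0847, 0.0809]
tcp_rot: [1.581, 1.584, -0.92]
wrist_force: [-0.1, -0.6, -4.9]
width: 0.508
```

Request:
apply_moves([
  {"dx": 0.1,"dy": 0,"dz": 0.057,"wx": 0,"wy": 0,"wz": 0,"jaw": 0},
  {"dx": 0.1,"dy": 0,"dz": 0.057,"wx": 0,"wy": 0,"wz": 0,"jaw": 0},
  {"dx": 0.08,"dy": 0,"dz": 0.046,"wx": 0,"wy": 0,"wz": 0,"jaw": 0},
  {"dx": 0,"dy": 0,"dz": 0,"wx": 0,"wy": 0,"wz": 0,"jaw": 0},
  {"dx": 0,"dy": 0,"dz": 0,"wx": 0,"wy": 0,"wz": 0,"jaw": 0},
])

```text
time: 20.85
tool_pos: [0.5616, 0.0861, 0.0733]
tcp_rot: [1.583, 1.583, -0.913]
wrist_force: [-0.2, -1.4, -1.8]
width: 0.509
```

```bash
python3 - <<'E'
from h import *
c=snap('wrist','w21');line(c);gauge(c)
plan([.5601,.0855,.0685],rot(-60))
E
```

```text
red line row 189.23 222
dial normal [-0.001   1.     -0.0012] tilt deg (z comp) -0.07 yaw 0.05 ctr [0.5593 0.1188 0.0786] 6139
width 0.0431 axis dir [-0.0626  0.0012  0.998 ] axis x,y at mid [0.5604 0.0968 0.0682]
t 20.9 pos [0.5616 0.0861 0.0733] width 0.507 F [ 0.42 -0.18 -2.8 ] q [ 0.57  0.63  1.77 -0.82  1.51  0.97]
rot total(6deg units) [ 0.013 -0.001 -0.008] rows 0
d before rot [ 0.13  -0.051  0.098] rows 1
d after rot [ 0.13  -0.051  0.098] rows 1
```

Request:
apply_moves([
  {"dx": 0.06,"dy": 0,"dz": 0.035,"wx": 0,"wy": 0,"wz": 0,"jaw": 0},
  {"dx": 0.06,"dy": 0,"dz": 0.035,"wx": 0,"wy": 0,"wz": 0,"jaw": 0},
  {"dx": 0.02,"dy": 0,"dz": 0.012,"wx": 0,"wy": 0,"wz": 0,"jaw": 0},
  {"dx": 0,"dy": 0,"dz": 0,"wx": 0,"wy": 0,"wz": 0,"jaw": 0},
  {"dx": 0,"dy": 0,"dz": 0,"wx": 0,"wy": 0,"wz": 0,"jaw": 0},
])

```text
time: 21.4
tool_pos: [0.5616, 0.086, 0.0685]
tcp_rot: [1.583, 1.583, -0.913]
wrist_force: [1.4, 0.7, 1.2]
width: 0.508
```

```bash
python3 - <<'E'
from h import *
c=snap('wrist','w22');line(c);gauge(c);plan()
E
```

```text
red line row 200.5 200
dial normal [ 1.0e-04  1.0e+00 -1.4e-03] tilt deg (z comp) -0.08 yaw -0.01 ctr [0.5593 0.1188 0.0737] 6142
width 0.0431 axis dir [-0.0322  0.0014  0.9995] axis x,y at mid [0.5606 0.0968 0.0633]
t 21.45 pos [0.5616 0.086  0.0685] width 0.508 F [2.37 1.08 2.41] q [ 0.57  0.63  1.77 -0.82  1.51  0.97]
rot total(6deg units) [0. 0. 0.] rows 0
```

Flush. Releasing, then backing straight off along the tool axis.

Request:
apply_moves([
  {"dx": 0,"dy": 0,"dz": 0,"wx": 0,"wy": 0,"wz": 0,"jaw": 0.65},
  {"dx": 0,"dy": 0,"dz": 0,"wx": 0,"wy": 0,"wz": 0,"jaw": 0.8},
  {"dx": 0,"dy": 0,"dz": 0,"wx": 0,"wy": 0,"wz": 0,"jaw": 0.8},
  {"dx": 0,"dy": 0,"dz": 0,"wx": 0,"wy": 0,"wz": 0,"jaw": 0.8},
  {"dx": 0,"dy": 0,"dz": -0.3,"wx": 0,"wy": 0,"wz": 0,"jaw": 0.8},
])

```text
time: 21.95
tool_pos: [0.5601, 0.0928, 0.0718]
tcp_rot: [1.583, 1.584, -0.918]
wrist_force: [-0.5, -0.7, -0.9]
width: 0.8
```

Request:
apply_moves([
  {"dx": 0,"dy": 0,"dz": -0.7,"wx": 0,"wy": 0,"wz": 0,"jaw": 0.8},
  {"dx": 0,"dy": 0,"dz": -0.9,"wx": 0,"wy": 0,"wz": 0,"jaw": 0.8},
  {"dx": 0,"dy": 0,"dz": -0.9,"wx": 0,"wy": 0,"wz": 0,"jaw": 0.8},
  {"dx": 0,"dy": 0,"dz": -0.9,"wx": 0,"wy": 0,"wz": 0,"jaw": 0.8},
  {"dx": 0,"dy": 0,"dz": 0,"wx": 0,"wy": 0,"wz": 0,"jaw": 0.8},
])

```text
time: 22.45
tool_pos: [0.5628, 0.1871, 0.1264]
tcp_rot: [1.584, 1.585, -0.904]
wrist_force: [0.5, -0.1, 0.2]
width: 0.801
```

```bash
python3 - <<'E'
from h import *
c=snap('wrist','w23');snap('top','t23');snap('scene','s23');plan([.56,.17,.25])
E
```

```text
t 22.6 pos [0.5608 0.1827 0.1234] width 0.795 F [0.24 0.16 0.34] q [ 0.68  0.64  1.63 -0.74  1.67  0.93]
rot total(6deg units) [0. 0. 0.] rows 0
d before rot [-3.864 -0.028 -1.744] rows 4
d after rot [-3.864 -0.028 -1.744] rows 4
```

View pics/w23.png

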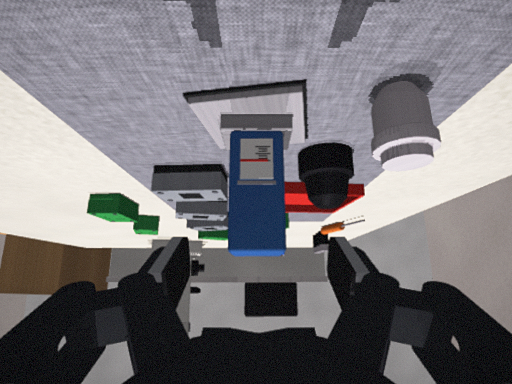

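View pics/s23.png

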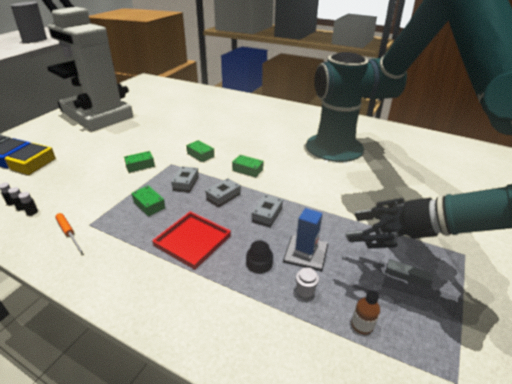

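The gauge stands free on the plate, seen at (257,190) in the wrist view and (308,235) in the scene view. Raising the arm and turning the tool down.

Request:
apply_moves([
  {"dx": -0.8,"dy": 0,"dz": -0.46,"wx": 0,"wy": 0,"wz": 0,"jaw": 0.8},
  {"dx": -0.8,"dy": 0,"dz": -0.46,"wx": 0,"wy": 0,"wz": 0,"jaw": 0.8},
  {"dx": -0.8,"dy": 0,"dz": -0.46,"wx": 0,"wy": 0,"wz": 0,"jaw": 1},
  {"dx": -0.8,"dy": 0,"dz": -0.46,"wx": 0,"wy": 0,"wz": 0,"jaw": 1},
  {"dx": -0.8,"dy": 0,"dz": -0.46,"wx": 0,"wy": 0,"wz": 0,"jaw": 1},
])

```text
time: 23.1
tool_pos: [0.5604, 0.1805, 0.262]
tcp_rot: [1.583, 1.583, -0.918]
wrist_force: [-0.3, 0.1, -0.3]
width: 1.0
```

Request:
apply_moves([
  {"dx": 0,"dy": 0,"dz": 0,"wx": 0,"wy": 1,"wz": 0,"jaw": 1},
  {"dx": 0,"dy": 0,"dz": 0,"wx": 0,"wy": 1,"wz": 0,"jaw": 1},
  {"dx": 0,"dy": 0,"dz": 0,"wx": 0,"wy": 1,"wz": 0,"jaw": 1},
  {"dx": 0,"dy": 0,"dz": 0,"wx": 0,"wy": 1,"wz": 0,"jaw": 1},
  {"dx": 0,"dy": 0,"dz": 0,"wx": 0,"wy": 1,"wz": 0,"jaw": 1},
])

```text
time: 23.6
tool_pos: [0.5605, 0.1811, 0.2613]
tcp_rot: [1.929, 1.929, -0.514]
wrist_force: [-0.1, 0.0, -0.3]
width: 1.003
```

Request:
apply_moves([
  {"dx": 0,"dy": 0,"dz": 0,"wx": 0,"wy": 1,"wz": 0,"jaw": 1},
  {"dx": 0,"dy": 0,"dz": 0,"wx": 0,"wy": 1,"wz": 0,"jaw": 1},
  {"dx": 0,"dy": 0,"dz": 0,"wx": 0,"wy": 1,"wz": 0,"jaw": 1},
  {"dx": 0,"dy": 0,"dz": 0,"wx": 0,"wy": 1,"wz": 0,"jaw": 1},
  {"dx": 0,"dy": 0,"dz": 0,"wx": 0,"wy": 1,"wz": 0,"jaw": 1},
])

```text
time: 24.1
tool_pos: [0.5604, 0.1809, 0.2615]
tcp_rot: [-2.22, -2.219, -0.003]
wrist_force: [-0.7, -0.5, 0.4]
width: 0.998
```

```bash
python3 - <<'E'
from h import *
c=snap('top','t24');plan([.4586,-.2007,.25],rot(0))
g=cv2.cvtColor(c['color'],cv2.COLOR_RGB2GRAY)
for (u,v) in [(249,192),(303,198),(355,201)]:
    s=g[v-9:v+10,u-9:u+10]; y,x=np.where(s<50)
    print(onplane(c,[(x.mean()+u-9,y.mean()+v-9)],.036).round(4),len(x))
sed=open('m.py').read().replace("load('top0')","load('t24')");exec(sed)
E
```

```text
t 24.15 pos [0.5606 0.1786 0.2617] width 1.002 F [-0.84 -2.2   0.  ] q [0.26 0.08 1.76 0.01 1.3  0.26]
rot total(6deg units) [-0.002 -0.051 -0.025] rows 1
d before rot [-12.653  -3.365   0.321] rows 13
d after rot [-12.642  -3.399   0.388] rows 13
[[ 0.4737 -0.0495  0.036 ]] 94
[[ 0.4584 -0.2008  0.036 ]] 89
[[ 0.4532 -0.3414  0.036 ]] 93
blue [181 145  23  22] [0.5702 0.1075 0.04  ] L 0.061 0.058 ang -88.9 z [0.088 0.123 0.126]
red [266 102  55  55] [ 0.654  -0.1725  0.02  ] L 0.142 0.141 ang -6.1 z [0.003 0.006 0.019]
hi [217 121  22  22] [0.6351 0.0168 0.036 ] L 0.046 0.062 ang -38.9 z [0.029 0.031 0.041]
hi [238 175  21  34] [ 0.4738 -0.0489  0.036 ] L 0.055 0.091 ang -89.0 z [0.034 0.036 0.038]
hi [289 180  29  37] [ 0.4581 -0.1998  0.036 ] L 0.09 0.057 ang -15.2 z [0.033 0.036 0.038]
hi [340 183  30  37] [ 0.4532 -0.3403  0.036 ] L 0.061 0.091 ang -70.5 z [0.034 0.036 0.038]
plate [132  95 266 135] [ 0.5623 -0.0924  0.01  ] L 0.759 0.381 ang -89.0 z [-0.002  0.     0.003]
plate [ 65 126   8  65] [0.5618 0.4606 0.01  ] L 0.02 0.183 ang -88.7 z [-0.002 -0.     0.002]
plate [200 144  15  32] [0.565  0.0692 0.01  ] L 0.029 0.088 ang -79.3 z [0.008 0.01  0.013]
plate [183 166  16  13] [0.5295 0.1164 0.01  ] L 0.042 0.034 ang -80.7 z [0.007 0.011 0.013]
plate [120 223  61   7] [0.3739 0.2239 0.01  ] L 0.167 0.017 ang -89.0 z [-0.002  0.     0.003]
tall [ 65  95  78 135] [0.546  0.3374 0.066 ] L 0.207 0.362 ang -88.7 z [0.373 0.635 0.691]
tall [174 111  13  13] [0.6703 0.1381 0.066 ] L 0.032 0.033 ang -88.9 z [0.061 0.062 0.064]
tall [220 122  15  14] [0.6414 0.0122 0.066 ] L 0.038 0.034 ang -51.5 z [0.061 0.064 0.067]
tall [181 145  22  21] [0.5672 0.1039 0.066 ] L 0.056 0.054 ang -88.9 z [0.081 0.123 0.126]
```

View pics/t24.png

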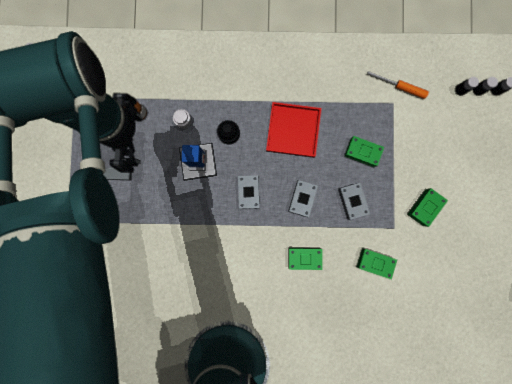

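Nothing has shifted, and all pads are where they started. Moving over the soft foot at (303,198), world (0.458,-0.201).

Request:
apply_moves([
  {"dx": -1,"dy": -0.27,"dz": 0,"wx": 0,"wy": 0,"wz": 0,"jaw": 1},
  {"dx": -1,"dy": -0.27,"dz": 0,"wx": 0,"wy": 0,"wz": 0,"jaw": 1},
  {"dx": -1,"dy": -0.27,"dz": 0,"wx": 0,"wy": 0,"wz": 0,"jaw": 1},
  {"dx": -1,"dy": -0.27,"dz": 0,"wx": 0,"wy": 0,"wz": 0,"jaw": 1},
  {"dx": -1,"dy": -0.27,"dz": 0,"wx": 0,"wy": 0,"wz": 0,"jaw": 1},
])

```text
time: 24.65
tool_pos: [0.519, 0.0301, 0.2606]
tcp_rot: [-2.221, -2.22, 0.005]
wrist_force: [0.6, -0.8, -0.1]
width: 0.999
```

Request:
apply_moves([
  {"dx": -1,"dy": -0.27,"dz": 0,"wx": 0,"wy": 0,"wz": 0,"jaw": 1},
  {"dx": -1,"dy": -0.27,"dz": 0,"wx": 0,"wy": 0,"wz": 0,"jaw": 1},
  {"dx": -1,"dy": -0.27,"dz": 0,"wx": 0,"wy": 0,"wz": 0,"jaw": 1},
  {"dx": -1,"dy": -0.27,"dz": 0,"wx": 0,"wy": 0,"wz": 0,"jaw": 1},
  {"dx": -1,"dy": -0.27,"dz": 0,"wx": 0,"wy": 0,"wz": 0,"jaw": 1},
])

```text
time: 25.15
tool_pos: [0.4785, -0.1195, 0.2607]
tcp_rot: [-2.221, -2.22, 0.004]
wrist_force: [0.4, -0.5, -0.2]
width: 1.0
```

Request:
apply_moves([
  {"dx": -1,"dy": -0.27,"dz": 0,"wx": 0,"wy": 0,"wz": 0,"jaw": 1},
  {"dx": -1,"dy": -0.27,"dz": 0,"wx": 0,"wy": 0,"wz": 0,"jaw": 1},
  {"dx": -0.6,"dy": -0.16,"dz": 0,"wx": 0,"wy": 0,"wz": 0,"jaw": 1},
  {"dx": 0,"dy": 0,"dz": 0,"wx": 0,"wy": 0,"wz": -1,"jaw": 1},
  {"dx": 0,"dy": 0,"dz": 0,"wx": 0,"wy": 0,"wz": -1,"jaw": 1},
])

```text
time: 25.65
tool_pos: [0.4576, -0.1971, 0.2606]
tcp_rot: [-1.973, -2.441, 0.003]
wrist_force: [-0.4, -0.2, -0.1]
width: 0.999
```

Request:
apply_moves([
  {"dx": 0,"dy": 0,"dz": 0,"wx": 0,"wy": 0,"wz": -1,"jaw": 1},
  {"dx": 0,"dy": 0,"dz": 0,"wx": 0,"wy": 0,"wz": -1,"jaw": 1},
  {"dx": 0,"dy": 0,"dz": 0,"wx": 0,"wy": 0,"wz": -1,"jaw": 1},
  {"dx": 0,"dy": 0,"dz": 0,"wx": 0,"wy": 0,"wz": -1,"jaw": 1},
  {"dx": 0,"dy": 0,"dz": 0,"wx": 0,"wy": 0,"wz": -1,"jaw": 1},
])

```text
time: 26.15
tool_pos: [0.4579, -0.1962, 0.2606]
tcp_rot: [-1.271, -2.87, 0.002]
wrist_force: [-0.6, 0.3, -0.3]
width: 1.0
```

Request:
apply_moves([
  {"dx": 0,"dy": 0,"dz": 0,"wx": 0,"wy": 0,"wz": -1,"jaw": 1},
  {"dx": 0,"dy": 0,"dz": 0,"wx": 0,"wy": 0,"wz": -1,"jaw": 1},
  {"dx": 0,"dy": 0,"dz": 0,"wx": 0,"wy": 0,"wz": -1,"jaw": 1},
  {"dx": 0,"dy": 0,"dz": 0,"wx": 0,"wy": 0,"wz": -1,"jaw": 1},
  {"dx": 0,"dy": 0,"dz": 0,"wx": 0,"wy": 0,"wz": -1,"jaw": 1},
])

```text
time: 26.65
tool_pos: [0.4579, -0.1962, 0.2606]
tcp_rot: [-0.485, -3.101, 0.001]
wrist_force: [-0.4, -0.0, 0.1]
width: 1.003
```

```bash
python3 - <<'E'
from h import *
c=snap('wrist','w25');plan([.4586,-.2007,.20],rot(0,75))
E
```

```text
t 26.7 pos [ 0.4579 -0.1962  0.2606] width 0.997 F [-0.26 -0.2   0.35] q [-0.45 -0.09  1.93 -0.    1.3  -1.72]
rot total(6deg units) [-0.008 -0.03  -0.427] rows 1
d before rot [-0.073 -0.135  2.019] rows 3
d after rot [-0.06  -0.14   2.019] rows 3
```

View pics/w25.png

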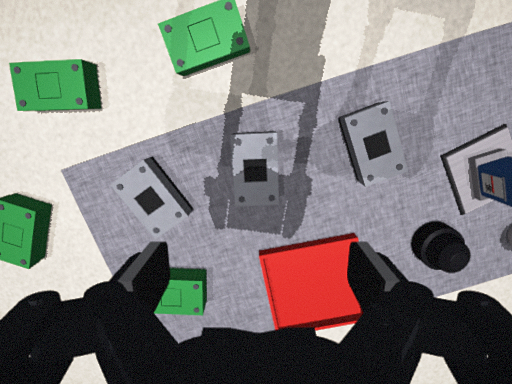

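The soft foot is at (256,170) between the jaws' columns, with firm feet at (149,200) and (376,145). Now I refine its pose.

```bash
cat >> h.py <<'E'
def pad(c,seed,z=.036,tol=.007):
    P=cloud(c);m=(np.abs(P[...,2]-z)<tol).astype(np.uint8)
    m=cv2.morphologyEx(m,cv2.MORPH_OPEN,np.ones((3,3)))
    l=cv2.connectedComponents(m)[1];k=l[seed[1],seed[0]]
    cs,_=cv2.findContours((l==k).astype(np.uint8),0,1);cs=max(cs,key=cv2.contourArea).reshape(-1,2)
    w=onplane(c,cs,z)[:,:2];(ctr,sz,an)=cv2.minAreaRect((w*1000).astype(np.float32))
    b=cv2.boxPoints((ctr,sz,an));e=b[1]-b[0];f=b[2]-b[1];e=e if np.linalg.norm(e)>np.linalg.norm(f) else f
    print('pad ctr',np.round(ctr,1),'size',np.round(sz,1),'long az',np.degrees(np.arctan2(e[1],e[0])).round(1),'seed lab',k)
    return np.array(ctr)/1000
E
python3 - <<'E'
from h import *
c=load('w25');pad(c,(245,150))
g=cv2.cvtColor(c['color'],cv2.COLOR_RGB2GRAY)[155:186,238:275];y,x=np.where(g<35);print(onplane(c,[(x.mean()+238,y.mean()+155)],.036),len(x))
plan([.4586,-.2007,.12],rot(0,75))
E
```

```text
pad ctr [ 456.5 -201.5] size [56.1 90.8] long az -15.3 seed lab 4
[[ 0.45807413 -0.20214169  0.036     ]] 354
t 26.7 pos [ 0.4579 -0.1962  0.2606] width 0.997 F [-0.26 -0.2   0.35] q [-0.45 -0.09  1.93 -0.    1.3  -1.72]
rot total(6deg units) [-0.008 -0.03  -0.427] rows 1
d before rot [-0.081 -0.133  4.686] rows 5
d after rot [-0.06  -0.14   4.686] rows 5
```

Request:
apply_moves([
  {"dx": 0,"dy": 0,"dz": 0,"wx": 0,"wy": 0,"wz": -0.4,"jaw": 1},
  {"dx": -0.05,"dy": -0.17,"dz": 0.9,"wx": 0,"wy": 0,"wz": 0,"jaw": 1},
  {"dx": 0,"dy": 0,"dz": 1,"wx": 0,"wy": 0,"wz": 0,"jaw": 1},
  {"dx": 0,"dy": 0,"dz": 1,"wx": 0,"wy": 0,"wz": 0,"jaw": 1},
  {"dx": 0,"dy": 0,"dz": 1,"wx": 0,"wy": 0,"wz": 0,"jaw": 1},
])

```text
time: 27.2
tool_pos: [0.4582, -0.2015, 0.143]
tcp_rot: [-0.43, -3.11, 0.001]
wrist_force: [-0.0, 0.6, -0.2]
width: 0.995
```

Request:
apply_moves([
  {"dx": 0,"dy": 0,"dz": 1,"wx": 0,"wy": 0,"wz": 0,"jaw": 1},
  {"dx": 0,"dy": 0,"dz": 0.6,"wx": 0,"wy": 0,"wz": 0,"jaw": 1},
  {"dx": 0,"dy": 0,"dz": 0,"wx": 0,"wy": 0,"wz": 0,"jaw": 1},
])

```text
time: 27.5
tool_pos: [0.4556, -0.2001, 0.0928]
tcp_rot: [-0.428, -3.104, -0.003]
wrist_force: [-0.5, 1.0, -0.1]
width: 0.999
```

```bash
python3 - <<'E'
from h import *
c=snap('wrist','w26');plan([.4575,-.2015,.005],rot(0,75))
E
```

```text
t 27.55 pos [ 0.4571 -0.2008  0.0948] width 1.002 F [-0.34  0.61 -0.51] q [-0.46  0.07  2.1  -0.    0.98 -1.76]
rot total(6deg units) [ 0.004 -0.05  -0.111] rows 1
d before rot [-0.034 -0.02   2.993] rows 3
d after rot [-0.018 -0.019  2.993] rows 3
```

View pics/w26.png

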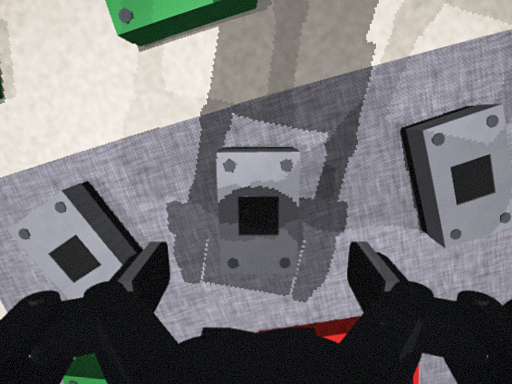

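Request:
apply_moves([
  {"dx": 0,"dy": -0.02,"dz": 0.8,"wx": 0,"wy": 0,"wz": -0.1,"jaw": 1},
  {"dx": 0,"dy": 0,"dz": 0.8,"wx": 0,"wy": 0,"wz": 0,"jaw": 1},
  {"dx": 0,"dy": 0,"dz": 0.8,"wx": 0,"wy": 0,"wz": 0,"jaw": 1},
  {"dx": 0,"dy": 0,"dz": 0.5,"wx": 0,"wy": 0,"wz": 0,"jaw": 1},
  {"dx": 0,"dy": 0,"dz": 0,"wx": 0,"wy": 0,"wz": 0,"jaw": 1},
])

```text
time: 28.05
tool_pos: [0.458, -0.2018, 0.0089]
tcp_rot: [-0.41, -3.112, -0.001]
wrist_force: [-0.5, 0.2, -0.6]
width: 1.0
```

```bash
python3 - <<'E'
from h import *
plan([.4575,-.2015,.005],rot(0,75))
E
```

```text
t 28.05 pos [ 0.458  -0.2018  0.0089] width 1.0 F [-0.48  0.25 -0.57] q [-0.46  0.19  2.15 -0.    0.8  -1.77]
rot total(6deg units) [ 0.002 -0.027 -0.005] rows 1
d before rot [0.019 0.005 0.131] rows 1
d after rot [0.02  0.005 0.131] rows 1
```

Request:
apply_moves([
  {"dx": 0,"dy": 0,"dz": 0.1,"wx": 0,"wy": 0,"wz": 0,"jaw": 0.75},
  {"dx": 0,"dy": 0,"dz": 0,"wx": 0,"wy": 0,"wz": 0,"jaw": 0.3},
  {"dx": 0,"dy": 0,"dz": 0,"wx": 0,"wy": 0,"wz": 0,"jaw": 0.3},
  {"dx": 0,"dy": 0,"dz": 0,"wx": 0,"wy": 0,"wz": 0,"jaw": 0.3},
  {"dx": 0,"dy": 0,"dz": 0,"wx": 0,"wy": 0,"wz": 0,"jaw": 0.3},
], newtons=50)

```text
time: 28.55
tool_pos: [0.4605, -0.2029, 0.0084]
tcp_rot: [0.41, 3.112, -0.001]
wrist_force: [-0.0, -0.3, 6.7]
width: 0.643
```

Request:
apply_moves([
  {"dx": 0,"dy": 0,"dz": -0.3,"wx": 0,"wy": 0,"wz": 0,"jaw": 0.3},
  {"dx": 0,"dy": 0,"dz": -0.8,"wx": 0,"wy": 0,"wz": 0,"jaw": 0.3},
  {"dx": 0,"dy": 0,"dz": -0.8,"wx": 0,"wy": 0,"wz": 0,"jaw": 0.3},
  {"dx": 0,"dy": 0,"dz": -0.8,"wx": 0,"wy": 0,"wz": 0,"jaw": 0.3},
  {"dx": 0,"dy": 0,"dz": 0,"wx": 0,"wy": 0,"wz": 0,"jaw": 0.3},
])

```text
time: 29.05
tool_pos: [0.4615, -0.2035, 0.0913]
tcp_rot: [0.409, 3.108, -0.004]
wrist_force: [1.4, -0.1, -1.9]
width: 0.644
```

```bash
python3 - <<'E'
from h import *
c=snap('wrist','w27');plan([.654,-.1725,.09],rot(0,84))
E
```

```text
t 29.1 pos [ 0.4602 -0.2029  0.0894] width 0.648 F [-0.4   0.36 -2.87] q [-0.46  0.07  2.11 -0.    0.96 -1.77]
rot total(6deg units) [-0.012  0.037 -1.497] rows 2
d before rot [-5.978  2.647  0.   ] rows 6
d after rot [-6.318  1.681 -0.021] rows 7
```

View pics/w27.png

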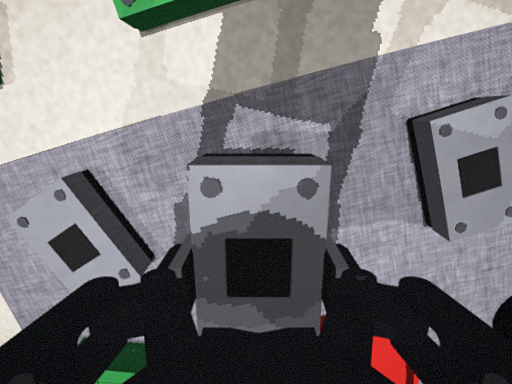

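The foot is held (width 0.645, about 55 mm) and level, with its core at (258,267). Carrying it over the tray.

Request:
apply_moves([
  {"dx": 0,"dy": 0,"dz": 0,"wx": 0,"wy": 0,"wz": -0.75,"jaw": 0.3},
  {"dx": 0,"dy": 0,"dz": 0,"wx": 0,"wy": 0,"wz": -0.75,"jaw": 0.3},
  {"dx": -0.8,"dy": 0.21,"dz": 0,"wx": 0,"wy": 0,"wz": 0,"jaw": 0.3},
  {"dx": -0.8,"dy": 0.21,"dz": 0,"wx": 0,"wy": 0,"wz": 0,"jaw": 0.3},
  {"dx": -0.8,"dy": 0.21,"dz": 0,"wx": 0,"wy": 0,"wz": 0,"jaw": 0.3},
])

```text
time: 29.6
tool_pos: [0.5316, -0.1902, 0.0854]
tcp_rot: [-0.164, -3.134, -0.002]
wrist_force: [0.2, 0.3, -2.6]
width: 0.643
```

Request:
apply_moves([
  {"dx": -0.8,"dy": 0.21,"dz": 0,"wx": 0,"wy": 0,"wz": 0,"jaw": 0.3},
  {"dx": -0.8,"dy": 0.21,"dz": 0,"wx": 0,"wy": 0,"wz": 0,"jaw": 0.3},
  {"dx": -0.8,"dy": 0.21,"dz": 0,"wx": 0,"wy": 0,"wz": 0,"jaw": 0.3},
  {"dx": -0.8,"dy": 0.21,"dz": 0,"wx": 0,"wy": 0,"wz": 0,"jaw": 0.3},
  {"dx": -0.75,"dy": 0.2,"dz": 0,"wx": 0,"wy": 0,"wz": 0,"jaw": 0.3},
])

```text
time: 30.1
tool_pos: [0.653, -0.1715, 0.0847]
tcp_rot: [-0.164, -3.133, -0.001]
wrist_force: [-0.2, -0.4, -2.5]
width: 0.65
```

Request:
apply_moves([
  {"dx": 0,"dy": 0,"dz": 0,"wx": 0,"wy": 0,"wz": 0,"jaw": 0.3},
  {"dx": 0,"dy": 0,"dz": 0,"wx": 0,"wy": 0,"wz": 0,"jaw": 0.3},
])

```text
time: 30.3
tool_pos: [0.6522, -0.1716, 0.0851]
tcp_rot: [-0.163, -3.133, -0.001]
wrist_force: [-0.9, 0.4, -3.1]
width: 0.641
```

```bash
python3 - <<'E'
from h import *
c=snap('wrist','w28');snap('scene','s28');plan([.655,-.1725,.02],rot(0,84))
E
```

```text
t 30.4 pos [ 0.6517 -0.1719  0.0858] width 0.645 F [-0.33 -0.15 -3.52] q [-0.29  0.38  1.73 -0.    1.03 -1.76]
rot total(6deg units) [ 0.005 -0.035  0.001] rows 1
d before rot [-0.118 -0.008  2.194] rows 3
d after rot [-0.11  -0.007  2.194] rows 3
```

View pics/w28.png

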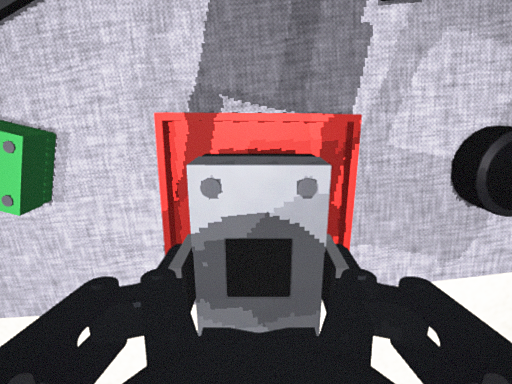

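View pics/s28.png

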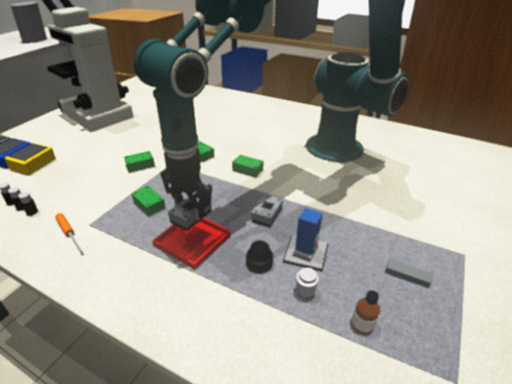

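The foot is aligned with the tray and centred at column 258. Lowering.

Request:
apply_moves([
  {"dx": -0.1,"dy": 0,"dz": 0.7,"wx": 0,"wy": 0,"wz": 0,"jaw": 0.3},
  {"dx": 0,"dy": 0,"dz": 0.7,"wx": 0,"wy": 0,"wz": 0,"jaw": 0.3},
  {"dx": 0,"dy": 0,"dz": 0.6,"wx": 0,"wy": 0,"wz": 0,"jaw": 0.3},
  {"dx": 0,"dy": 0,"dz": 0.2,"wx": 0,"wy": 0,"wz": 0,"jaw": 0.3},
  {"dx": 0,"dy": 0,"dz": 0,"wx": 0,"wy": 0,"wz": 0,"jaw": 0.3},
])

```text
time: 30.9
tool_pos: [0.6549, -0.1722, 0.02]
tcp_rot: [-0.164, -3.134, -0.001]
wrist_force: [-0.3, -0.6, -2.2]
width: 0.645
```

Request:
apply_moves([
  {"dx": 0,"dy": 0,"dz": 0.05,"wx": 0,"wy": 0,"wz": 0,"jaw": 0.3},
  {"dx": 0,"dy": 0,"dz": 0.05,"wx": 0,"wy": 0,"wz": 0,"jaw": 0.3},
  {"dx": 0,"dy": 0,"dz": 0,"wx": 0,"wy": 0,"wz": 0,"jaw": 0.3},
  {"dx": 0,"dy": 0,"dz": 0,"wx": 0,"wy": 0,"wz": 0,"jaw": 0.3},
])

```text
time: 31.3
tool_pos: [0.6572, -0.1726, 0.0195]
tcp_rot: [0.164, 3.136, -0.0]
wrist_force: [0.5, -0.5, -2.9]
width: 0.646
```

Request:
apply_moves([
  {"dx": 0,"dy": 0,"dz": 0.06,"wx": 0,"wy": 0,"wz": 0,"jaw": 0.3},
  {"dx": 0,"dy": 0,"dz": 0.06,"wx": 0,"wy": 0,"wz": 0,"jaw": 0.3},
  {"dx": 0,"dy": 0,"dz": 0,"wx": 0,"wy": 0,"wz": 0,"jaw": 0.3},
  {"dx": 0,"dy": 0,"dz": 0,"wx": 0,"wy": 0,"wz": 0,"jaw": 0.3},
])

```text
time: 31.7
tool_pos: [0.6565, -0.1725, 0.0149]
tcp_rot: [-0.164, -3.137, -0.0]
wrist_force: [-0.9, -0.4, -2.0]
width: 0.647
```

Request:
apply_moves([
  {"dx": 0,"dy": 0,"dz": 0.03,"wx": 0,"wy": 0,"wz": 0,"jaw": 0.3},
  {"dx": 0,"dy": 0,"dz": 0.03,"wx": 0,"wy": 0,"wz": 0,"jaw": 0.3},
  {"dx": 0,"dy": 0,"dz": 0,"wx": 0,"wy": 0,"wz": 0,"jaw": 0.3},
  {"dx": 0,"dy": 0,"dz": 0,"wx": 0,"wy": 0,"wz": 0,"jaw": 0.3},
])

```text
time: 32.1
tool_pos: [0.6568, -0.1726, 0.0135]
tcp_rot: [0.164, 3.137, -0.0]
wrist_force: [-0.5, 0.1, -1.2]
width: 0.646
```

Request:
apply_moves([
  {"dx": 0,"dy": 0,"dz": 0.03,"wx": 0,"wy": 0,"wz": 0,"jaw": 0.3},
  {"dx": 0,"dy": 0,"dz": 0,"wx": 0,"wy": 0,"wz": 0,"jaw": 0.3},
  {"dx": 0,"dy": 0,"dz": 0,"wx": 0,"wy": 0,"wz": 0,"jaw": 0.3},
])

```text
time: 32.4
tool_pos: [0.6568, -0.1726, 0.0135]
tcp_rot: [0.164, 3.137, -0.0]
wrist_force: [-3.0, 1.7, 4.9]
width: 0.65
```

Request:
apply_moves([
  {"dx": 0,"dy": 0,"dz": 0,"wx": 0,"wy": 0,"wz": 0,"jaw": 0.75},
  {"dx": 0,"dy": 0,"dz": 0,"wx": 0,"wy": 0,"wz": 0,"jaw": 0.85},
  {"dx": 0,"dy": 0,"dz": 0,"wx": 0,"wy": 0,"wz": 0,"jaw": 0.85},
  {"dx": 0,"dy": 0,"dz": 0,"wx": 0,"wy": 0,"wz": 0,"jaw": 0.85},
  {"dx": 0,"dy": 0,"dz": -0.3,"wx": 0,"wy": 0,"wz": 0,"jaw": 0.85},
])

```text
time: 32.9
tool_pos: [0.6553, -0.1721, 0.02]
tcp_rot: [-0.164, -3.134, -0.001]
wrist_force: [0.5, 0.0, 0.5]
width: 0.855
```

Request:
apply_moves([
  {"dx": 0,"dy": 0,"dz": -0.8,"wx": 0,"wy": 0,"wz": 0,"jaw": 0.85},
  {"dx": 0,"dy": 0,"dz": -1,"wx": 0,"wy": 0,"wz": 0,"jaw": 0.85},
  {"dx": 0,"dy": 0,"dz": -1,"wx": 0,"wy": 0,"wz": 0,"jaw": 0.85},
  {"dx": 0,"dy": 0,"dz": -1,"wx": 0,"wy": 0,"wz": 0,"jaw": 0.85},
  {"dx": 0,"dy": 0,"dz": -1,"wx": 0,"wy": 0,"wz": 0,"jaw": 0.85},
])

```text
time: 33.4
tool_pos: [0.6567, -0.1725, 0.1675]
tcp_rot: [0.164, 3.137, -0.0]
wrist_force: [0.8, -1.1, -0.2]
width: 0.85
```

Request:
apply_moves([
  {"dx": 0,"dy": 0,"dz": -1,"wx": 0,"wy": 0,"wz": 0,"jaw": 0.85},
  {"dx": 0,"dy": 0,"dz": 0,"wx": 0,"wy": 0,"wz": 0,"jaw": 0.85},
  {"dx": 0,"dy": 0,"dz": 0,"wx": 0,"wy": 0,"wz": 0,"jaw": 0.85},
])

```text
time: 33.7
tool_pos: [0.6574, -0.1728, 0.1972]
tcp_rot: [0.164, 3.134, -0.001]
wrist_force: [-0.1, 0.6, -0.7]
width: 0.851
```

```bash
python3 - <<'E'
from h import *
c=snap('wrist','w30');snap('scene','s30');snap('top','t30');plan()
E
```

```text
t 33.85 pos [ 0.6555 -0.1722  0.1935] width 0.849 F [-0.26  0.13  0.51] q [-0.29  0.3   1.64 -0.    1.21 -1.76]
rot total(6deg units) [0. 0. 0.] rows 0
```

View pics/w30.png

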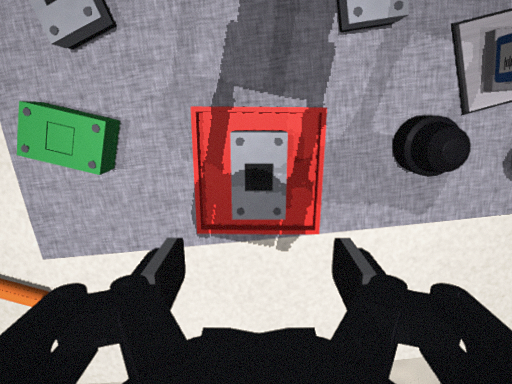

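View pics/t30.png

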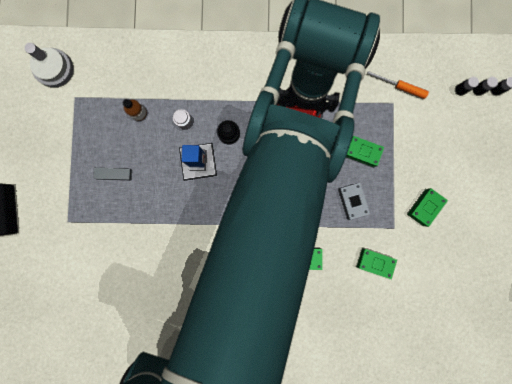

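View pics/s30.png

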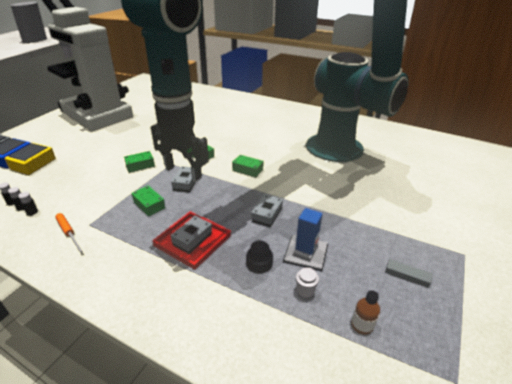

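The foot sits inside the tray at (259,177) in the wrist view, and the gauge stands on the plate at (308,232) in the scene view. Last numeric checks.

```bash
python3 - <<'E'
from h import *
c=load('w30');P=cloud(c)
ctr=pad(c,(240,140),.041)
q=P[135:215,236:284].reshape(-1,3);q=q[np.abs(q[:,2]-.041)<.01];m=q.mean(0);n=np.linalg.svd(q-m,full_matrices=False)[2][2];print('top z',np.median(q[:,2]),'tilt rad',np.arccos(abs(n[2])).round(4))
d=R.from_euler('z',6.1,degrees=True).apply(np.r_[ctr-np.array([.654,-.1725]),0]);print('in tray frame',d.round(4))
exec(open('m.py').read().replace("load('top0')","load('t30')").split("rect(roi&(S>150)&((H<6)")[0])
g=snap('scene','s31'); 
E
```

```text
pad ctr [ 652.8 -172.9] size [56.1 90.2] long az -6.1 seed lab 6
top z 0.04144747228489948 tilt rad 0.0012
in tray frame [-0.0012 -0.0006  0.    ]
blue [182 145  22  22] [0.5702 0.1061 0.04  ] L 0.058 0.058 ang -88.9 z [0.084 0.123 0.126]
```

```bash
python3 -c "
from h import *
print(job.finish_job())"
```

```text
the job is handed in; nothing more can be done
None
```

The job is handed in at about 34 s of the 72 s allowed. The soft foot is in the red tray and the gauge stands on the steel plate. `finish_job` gives no verdict, so success is judged only by my own checks.

- **Zero check:** the gauge stood free on the plate with the pin fully in, reading about 12 mm.
- **Readings:** the foot at (0.474, -0.050) read 10.7 mm with the gauge flush, so it is firm. The foot at (0.458, -0.201) read about 3 mm with the gauge flush and about 10 N of contact force, so it is the soft one. I did not press the third foot, since only one is soft.
- **Soft foot:** it lies flat in the tray (tilt 0.001 rad), 1 mm from the centre, with its top at z 0.041 m.
- **Gauge:** it stands upright on the plate, top at about 0.124 m. It read about 12 mm and under 0.1° off vertical just before release. After release I checked it in pictures only.
- **Other things:** both firm feet and the bystanders were unmoved when I last measured them, before the carry to the tray. In the last pictures they look in place. The arm hid the first firm foot from the top camera, but the scene camera shows it.

No check failed or disagreed.

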